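# Clear the used test consumables into the lever-lid bin

## Task

The water test is finished and everything on the grey tray is used up: press the waste bin's front lever right down until its catch holds the lid up, put every item from the tray into the bin, then press down the black tab of the catch beside the lever so that the lever springs back and the lid shuts fully. Leave everything else on the bench where it is.

Things in the scene. Friction and masses are not known exactly. Their poses are not given: they have to be found in the camera images.
- bin: white steel waste bin with a hand lever, fixed on a 9 mm plywood board; the bin is 200 (x, front to back) x 250 (y) mm outside, walls 4 mm, origin at the centre of its underside, front faces its -x; inner floor 36 mm and rim 198 mm above the origin. Lever and catch stick out of its front. Bin and tray change sides (left or right of the robot) from start to start
- bin_floor (a point): centre of the bin's inner floor (inside 192 x 242 mm, 162 mm deep), axes as the bin's
- bin_mouth (a point): centre of the bin's mouth at the height of the rim (162 mm above the inner floor)
- bin_lid (a joint): flat flush lid of the bin, hinged on its rear (+x) rim and without a handle: 0 shut, about 1.57 straight up, 1.7 with the lever fully down. It is linked to the lever (lid angle = 3.4 x lever angle)
- lid_lever (a joint): hand lever at the front of the bin: 0 up (lid shut), 0.5 fully down at its stop (lid up). Sprung upward: about 10 N on the pad takes it slowly down; only the stop resists more. A sprung catch snaps over it at about 0.45, so press it right to the stop; it is then held at about 0.44 (lid at about 1.5) when you let go
- lever_pad (a point): middle of the top of the lever's black rubber pad (32 x 46 mm), which sticks out at the front of the bin 188 mm from its centre and 22 mm to its -y side; 78 mm above the bin's origin when up, 41 mm when held down, 37 mm at the stop. Push it down from above; it moves in an arc of 80 mm radius
- catch (a joint): sprung hold-open catch beside the lever: 0 at rest (hooks the lever when that is down), 0.42 tab fully down; the lever is let go at about 0.25 and then springs up, and the lid falls shut within about a second. About 5 N on the tab takes it down
- catch_tab (a point): middle of the top of the catch's black tab (32 x 28 mm), at the front of the bin 170 mm from its centre and 58 mm to its +y side, 60 mm above the bin's origin at rest; pressing it goes down about 20 mm. Nothing else of the bin lies under it
- tray: shallow grey plastic tray, fixed, 220 (x) x 340 (y) mm, floor 4 mm thick, rim 14 mm high; origin under its centre. It carries 5 to 7 used items; which ones varies
- sediment_jar: brown sample jar, 68 mm diameter x 147 mm tall, screw cap 54 mm diameter over the top 20 mm (grip the cap); origin at the centre of its foot, z up its axis; 0.16 kg
- strip_tube: test-strip tube, 30 mm diameter x 78 mm; origin at the centre of its foot, z up its axis
- dropper_long: dropper bottle with a red nozzle cap, 32 mm diameter x 82 mm, body 62 mm tall; origin at the centre of its foot, z up its axis
- dropper_short: dropper bottle with a red nozzle cap, 32 mm diameter x 76 mm, body 56 mm tall; origin at the centre of its foot, z up its axis
- powder_pot: pot with a screw lid, 38 mm diameter x 44 mm; origin at the centre of its foot, z up its axis
- dropper_pink: dropper bottle with a pink nozzle cap, 32 mm diameter x 82 mm, body 62 mm tall; origin at the centre of its foot, z up its axis
- syringe: dosing syringe lying on the tray, 18 mm thick x 108 mm long; origin at one end of its axis, z along its axis to the other end
- timer: bystander, not to be moved: round wind-up timer, 64 mm across, 39 mm high
- tape: bystander, not to be moved: roll of tape lying flat, 66 mm across, 25 mm high
- screwdriver: bystander, not to be moved: screwdriver lying down, 178 mm
- marker: bystander, not to be moved: marker pen lying down, 126 mm

How it is judged:
On the way, in this order (a step that is already met when the one before it is completed fails the run):
1. the lever is caught down and holds the lid raised with the robot's hand off it (value of joint lid_lever above 0.4 rad and value of joint bin_lid above 1.35 rad and contact force between each of the arm, the fingers and lid_lever below 0.3 N and contact force between each of the arm, the fingers and bin_lid below 0.3 N and contact force between each of the arm, the fingers and catch below 0.3 N), for 0.4 s.
2. every item from the tray is in the bin while the catch holds the lid raised (value of joint lid_lever above 0.4 rad and value of joint bin_lid above 1.35 rad and x of sediment_jar in the frame of bin_floor between -0.097 and 0.097 m and y of sediment_jar in the frame of bin_floor between -0.122 and 0.122 m and z of sediment_jar in the frame of bin_floor between -0.005 and 0.158 m and x of strip_tube in the frame of bin_floor between -0.097 and 0.097 m and y of strip_tube in the frame of bin_floor between -0.122 and 0.122 m and z of strip_tube in the frame of bin_floor between -0.005 and 0.158 m and x of dropper_long in the frame of bin_floor between -0.097 and 0.097 m and y of dropper_long in the frame of bin_floor between -0.122 and 0.122 m and z of dropper_long in the frame of bin_floor between -0.005 and 0.158 m and x of dropper_short in the frame of bin_floor between -0.097 and 0.097 m and y of dropper_short in the frame of bin_floor between -0.122 and 0.122 m and z of dropper_short in the frame of bin_floor between -0.005 and 0.158 m and x of powder_pot in the frame of bin_floor between -0.097 and 0.097 m and y of powder_pot in the frame of bin_floor between -0.122 and 0.122 m and z of powder_pot in the frame of bin_floor between -0.005 and 0.158 m and x of dropper_pink in the frame of bin_floor between -0.097 and 0.097 m and y of dropper_pink in the frame of bin_floor between -0.122 and 0.122 m and z of dropper_pink in the frame of bin_floor between -0.005 and 0.158 m and x of syringe in the frame of bin_floor between -0.097 and 0.097 m and y of syringe in the frame of bin_floor between -0.122 and 0.122 m and z of syringe in the frame of bin_floor between -0.005 and 0.158 m), for 0.2 s.
At the end, for the whole second after the job is handed in: the lid is shut (within 0.05 rad), the lever is back up (within 0.03 rad), and every item that was on the tray lies still inside the bin below the lid (value of joint bin_lid below 0.05 rad and value of joint lid_lever below 0.03 rad and x of sediment_jar in the frame of bin_floor between -0.097 and 0.097 m and y of sediment_jar in the frame of bin_floor between -0.122 and 0.122 m and z of sediment_jar in the frame of bin_floor between -0.005 and 0.158 m and x of strip_tube in the frame of bin_floor between -0.097 and 0.097 m and y of strip_tube in the frame of bin_floor between -0.122 and 0.122 m and z of strip_tube in the frame of bin_floor between -0.005 and 0.158 m and x of dropper_long in the frame of bin_floor between -0.097 and 0.097 m and y of dropper_long in the frame of bin_floor between -0.122 and 0.122 m and z of dropper_long in the frame of bin_floor between -0.005 and 0.158 m and x of dropper_short in the frame of bin_floor between -0.097 and 0.097 m and y of dropper_short in the frame of bin_floor between -0.122 and 0.122 m and z of dropper_short in the frame of bin_floor between -0.005 and 0.158 m and x of powder_pot in the frame of bin_floor between -0.097 and 0.097 m and y of powder_pot in the frame of bin_floor between -0.122 and 0.122 m and z of powder_pot in the frame of bin_floor between -0.005 and 0.158 m and x of dropper_pink in the frame of bin_floor between -0.097 and 0.097 m and y of dropper_pink in the frame of bin_floor between -0.122 and 0.122 m and z of dropper_pink in the frame of bin_floor between -0.005 and 0.158 m and x of syringe in the frame of bin_floor between -0.097 and 0.097 m and y of syringe in the frame of bin_floor between -0.122 and 0.122 m and z of syringe in the frame of bin_floor between -0.005 and 0.158 m and linear speed of each of sediment_jar, strip_tube, dropper_long, dropper_short, powder_pot, dropper_pink, syringe below 0.05 m/s); the robot touches nothing.
It fails at once if another thing on the bench is moved more than 3 cm (distance of any of timer, tape, screwdriver, marker from where it was at the start of the episode above 0.03 m).
Of sediment_jar, strip_tube, dropper_long, dropper_short, powder_pot, dropper_pink, syringe only 5 to 7 are there at a start; the rules pass over those that are not, and their reading is None.
At some moment in a run one of powder_pot, syringe may be knocked a few centimetres aside while the robot is not near it.
Once in a run the grip may slacken for a moment while it holds something.
It also fails if it takes over 210 s, if anything falls off the work surface, if the arm or the gripper's body presses on something with over 40 N, if the wrist force passes 120 N, or if a joint passes its speed limit or range.

## Robot

A 6-joint arm with a two-finger parallel gripper is mounted at the origin on a cart in front of the work surface, level with it; the furniture and walls round the work are solid. World frame = base frame: x ahead of the robot, y to its left, z up, the work surface at z = 0. Lengths are in m, angles in rad, forces in N, time in s.
With the tool pointing down it reaches from about 0.375 to 0.825 m from the base axis. Payload 5.5 kg.
Tool frame: the origin (TCP) lies midway between the tips of the shut fingers; the grasp point (between the pads) lies 19 mm behind it; z points along the fingers, y is the line along which they close (so a half turn about z gives the same grasp; the last joint's range is limited). The gripper opens to 85 mm and grips with 20 to 120 N. Pads are 22 mm wide; open, the fingers measure 114 mm over their backs; the gripper's body (76 mm by 85 mm) begins 54 mm behind the grasp point. The pads swing forward as they close: fully open they stand 13 mm farther back than shut.
Start: joints at [-1.264, 0.314, -0.047, 1.21, 0, 1.571], TCP at [0.181, -0.572, 0.205] pointing down, gripper open.
Joint ranges: [-2.67, 2.67], [-0.69, 1.73], [-1.03, 1.25], [-2.08, 2.16], [-1.42, 1.45], [-3.14, 3.14]. Speed limits (rad/s): [2.39, 2.39, 3.01, 3.14, 3.14, 3.14].

## Interface

Orientations are given as a rotation vector (axis times angle).
In Python, from workcell import bot, imaging, models gives the robot as it stands. The module is installed in compiled form; this text tells all that it offers.
- The arm moves only by the tool jog_arm, never from a script. Its arguments are lists of equal length, an entry for each row: "xyz": the shift along the world's x, y, z in mm, a list of three; "turn": the turn about the world's z in degrees; "fingers": the closure, from 0 (fully open) to 1 (shut). A call has exactly 10 rows; each row is the pose to reach, as a shift and turn from the pose commanded when the call began; what a row does not reach only later rows make up. A row lasts 1/12 s, in which the tool goes at most 41.7 mm and 7.16 degrees, less where a joint would pass 70% of its speed; a pose out of reach is approached as far as the arm can. A call with a gripper value outside its range is refused whole. The fingers move at their own pace and stop on an object; the grip force is fixed at half the most. Time passes only in rows, so rows that repeat a pose let the fingers close, or fill a call up. It gives the time, the measured TCP pose, the force, the opening and the grip force at its end, in the units of the state.
- bot.observe(): the state, without advancing time (a new reading comes with each control period).
- imaging.camera(name): name is "side" or "top"; returns the picture (384x512x3 uint8, red, green, blue); there is no depth.
- imaging.camera_params(name): a dict with "fx", "fy", "cx", "cy" (pixels), "extrinsics" (4x4, takes a point from camera to world coordinates). Camera axes: x right, y down, z forward; pixel columns grow to the right and rows downward; lengths in m; the calibration is good to about 2 mm. A picture is of the moment at which its call begins. camera_params takes no time and is no camera call.
- bot.hand_in(): hands the job in; it is judged then, once.
Trained networks look in the newest picture that a camera, given by its name, has taken for a name from the list of things; names that differ only in an ending like _2 or _b are one class to them, and where a whole thing is asked for, a point or a joint stands for the part that bears it (a point fixed in the world has none). Each returns a list of dicts, best first, with "confidence" (0 to 1); they miss things now and then, are a little off and sometimes report something else, mostly with a low value. They report only what shows in the picture. A call takes as long as a camera call.
- models.cut_out(query, camera): "pixels" (384x512 bool, what is visible of it) and "rect" ([left, top, width, height] in pixels, round what is visible of it).
- models.mark_of(query, camera): "position" ([row, column] in pixels: a listed point, or the origin of a listed thing).
The state is a dict: "clock": time; "joint_pos": joint angles; "qd": joint speeds; "joint_torque": joint torques, N m; "ee_pos": TCP position; "ee_rot": TCP orientation; "ft_force": force on the tool from outside, world axes, zero at the start; "torque": the same for the moment, N m; "opening": opening from 0.0 (shut) to 1.0 (fully open); "grasp_force": force on a finger pad.
Only numpy, scipy, OpenCV 4.12 (cv2) and the standard library are available. Lean on these libraries where they do the work, as an engineer would, in place of code of your own. Each camera call takes 0.05 s, during which the arm holds its last target. There are 200 camera calls.

## Working session

There is one attempt and no reset: what is moved stays moved. The work goes in short steps, Python scripts to look and compute and a tool call to move; the robot and the scene stay as the last step left them, time stands still between calls to the robot, and variables do not carry over. Pictures are saved under pics/ and viewed, at most 15 in all, crops included, and the job is handed in when it is done.

Besides the shell and the picture viewer there is one more tool, called after "Emit:" by a JSON object that holds its "op" and its "data", one argument or row to a line. jog_arm: Moves the arm, as the interface text tells. Its arguments: {"type":"object","properties":{"xyz":{"type":"array"},"turn":{"type":"array"},"fingers":{"type":"array"}},"required":["xyz","turn","fingers"]}

```bash
mkdir -p pics; cat > h.py <<'E'
import numpy as np, cv2
from workcell import bot, imaging, models
P={c:imaging.camera_params(c) for c in("side","top")}
def ray(c,px):
    p=P[c];T=np.array(p["extrinsics"])
    d=np.array([(px[1]-p["cx"])/p["fx"],(px[0]-p["cy"])/p["fy"],1.]);return T[:3,3],T[:3,:3]@d
def atz(c,px,z):
    o,d=ray(c,px);return o+d*(z-o[2])/d[2]
def tri(a,b):
    (o1,d1),(o2,d2)=ray("top",a),ray("side",b)
    d1=d1/np.linalg.norm(d1);d2=d2/np.linalg.norm(d2)
    s,t=np.linalg.lstsq(np.c_[d1,-d2],o2-o1,rcond=None)[0]
    p,q=o1+s*d1,o2+t*d2;return (p+q)/2,np.linalg.norm(p-q)
def proj(c,X):
    p=P[c];T=np.linalg.inv(np.array(p["extrinsics"]));q=T[:3,:3]@np.array(X)+T[:3,3]
    return np.array([p["fy"]*q[1]/q[2]+p["cy"],p["fx"]*q[0]/q[2]+p["cx"]])
def save(c,n,im=None):
    im=imaging.camera(c) if im is None else im
    cv2.imwrite("pics/"+n+".png",cv2.resize(im[:,:,::-1],(800,600)));return im
E
python3 - <<'E'
from h import *
np.set_printoptions(precision=3,suppress=True)
for c in P:print(c,P[c]);save(c,c+"0")
for n in "bin lever_pad catch_tab bin_mouth tray sediment_jar strip_tube dropper_long dropper_short powder_pot dropper_pink syringe timer tape screwdriver marker".split():
    r={}
    for c in("top","side"):
        r[c]=models.mark_of(n,c)
    s=n
    for c in r: s+=" | "+c+" "+"; ".join(f"{np.round(d['position'],1)} {d['confidence']:.2f}" for d in r[c][:2])
    if r["top"] and r["side"]: s+=" -> %s %.4f"%tri(r["top"][0]["position"],r["side"][0]["position"])
    print(s)
print(bot.observe())
E
```

```text
side {'fx': 353.38086718266254, 'fy': 353.38086718266254, 'cx': 255.04456896576568, 'cy': 191.13796765351947, 'extrinsics': array([[-0.898, -0.205,  0.39 ,  0.043],
       [-0.441,  0.443, -0.781,  0.992],
       [-0.013, -0.873, -0.488,  0.775],
       [ 0.   ,  0.   ,  0.   ,  1.   ]])}
top {'fx': 398.0175472434275, 'fy': 398.0175472434275, 'cx': 251.536696818102, 'cy': 194.62833778366758, 'extrinsics': array([[ 0.073, -0.961,  0.269,  0.113],
       [-0.997, -0.068,  0.026, -0.061],
       [-0.007, -0.27 , -0.963,  1.688],
       [ 0.   ,  0.   ,  0.   ,  1.   ]])}
bin | top  | side [194.8 267.3] 0.77
lever_pad | top [236.7 302.9] 0.69; [236.3 134.8] 0.50 | side [156.4 266.9] 0.62; [185.1 311.3] 0.59 -> [ 0.47  -0.19   0.213] 0.1994
catch_tab | top [236.7 284.9] 0.52 | side [197.2 304.7] 0.62 -> [ 0.399 -0.166  0.075] 0.0092
bin_mouth | top [187.7 299.5] 0.70 | side [154.6 267.5] 0.91; [257.6 209.6] 0.47 -> [ 0.574 -0.203  0.209] 0.0145
tray | top [199.9 190. ] 0.88 | side [265.4 224. ] 0.74; [200.1 268.5] 0.50 -> [0.535 0.249 0.008] 0.0083
sediment_jar | top [203.9 216.8] 0.51; [
[... 887 characters left out ...]
 -> [0.685 0.01  0.013] 0.0006
screwdriver | top [240.8 359.8] 0.62; [170.7 248.9] 0.18 | side [234.9 288.1] 0.46 -> [ 0.555 -0.589 -0.448] 0.1271
marker | top [236.2 134.8] 0.68; [240.9 361.7] 0.20 | side [337.3 232.6] 0.68 -> [0.369 0.471 0.001] 0.0096
{'clock': 1.7, 'joint_pos': array([-1.264,  0.313, -0.047,  1.21 ,  0.   ,  1.571]), 'qd': array([ 0.002, -0.002,  0.   , -0.   , -0.001, -0.001]), 'joint_torque': array([  0.   , -53.944,  34.005,   0.002,   0.   ,  -0.   ]), 'ee_pos': array([ 0.181, -0.572,  0.205]), 'ee_rot': array([3.105, 0.48 , 0.   ]), 'ft_force': array([0.498, 0.3  , 0.151]), 'torque': array([-0.019,  0.039, -0.025]), 'grasp_force': 0.0, 'opening': 0.9958396367259524}
```

View pics/top0.png

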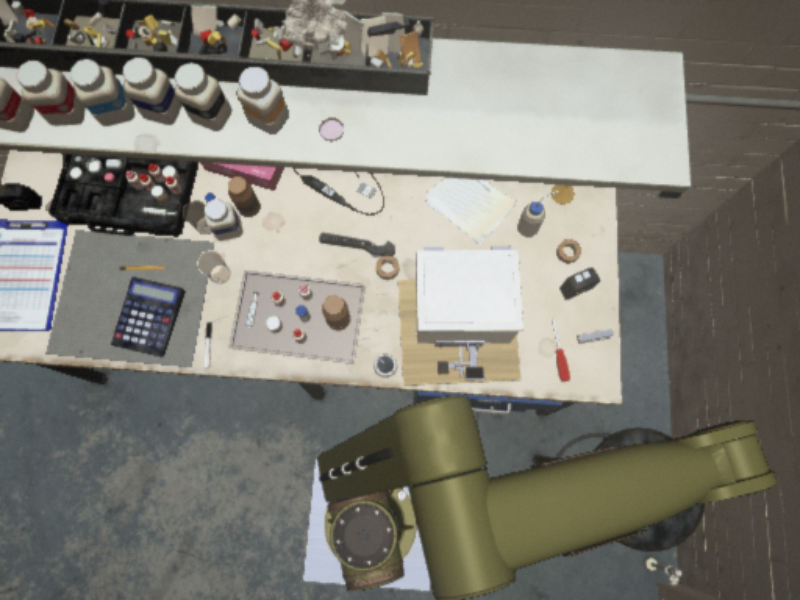

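View pics/side0.png

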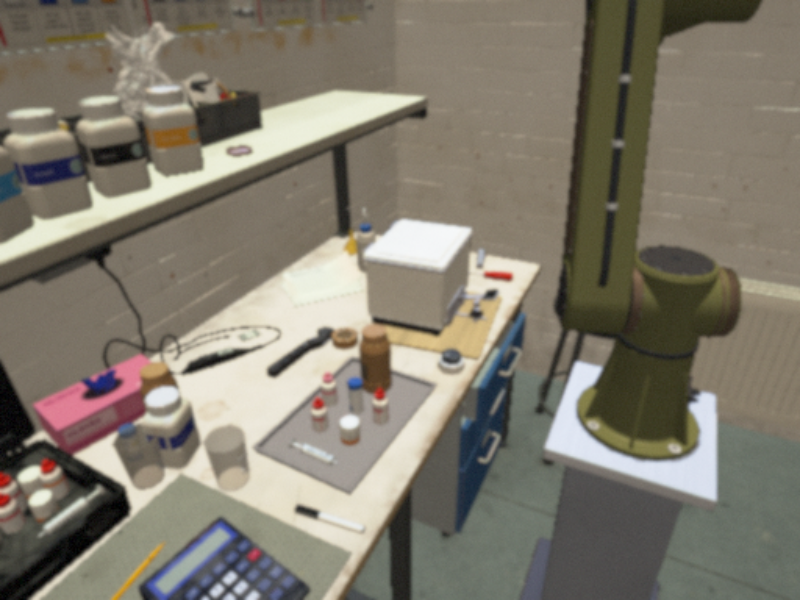

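Top view: the bin is on the right, with lid corners near (417,250) and (522,332), the lever pad at (475,373) and the catch tab at (443,368). The tray is on the left, around (300,315), and holds all 7 items. In the side view the jar is at (376,357), with the droppers, pot and syringe grouped to its left. The tape (387,267) and the timer (385,363) sit between bin and tray.

```bash
cat > m.py <<'E'
from h import *
np.set_printoptions(precision=3,suppress=True)
t=save("top","top1");s=save("side","side1")
for n,z in [("sediment_jar",.147),("strip_tube",.078),("dropper_long",.08),("dropper_short",.078),("powder_pot",.044),("dropper_pink",.08),("syringe",.009),("bin_lid",.207),("tape",.02),("timer",.03)]:
    for c in("top","side"):
        for d in models.cut_out(n,c)[:3]:
            v,u=np.nonzero(d["pixels"]);
            ctr=(v.mean(),u.mean()); 
            r,a=cv2.minAreaRect(np.c_[u,v].astype(np.float32))[1:]
            print(n,c,"%.2f"%d["confidence"],"rect",np.round(d["rect"]),"ctr",np.round(ctr,1),"world@z/2",atz(c,ctr,.004+z/2)[:2],"box",np.round(r,1),round(a,1))
            if n=="bin_lid" or n=="syringe":
                b=cv2.boxPoints(cv2.minAreaRect(np.c_[u,v].astype(np.float32)))
                print("  ",[atz(c,(q[1],q[0]),z)[:2].round(3).tolist() for q in b])
print("pad",atz("top",(236.7,302.9),.087),atz("side",(185.1,311.3),.087),"tab",atz("top",(236.7,284.9),.069),atz("side",(197.2,304.7),.069), "mouth",atz("top",(187.7,299.5),.207),atz("side",(154.6,267.5),.207))
E
python3 m.py
python3 - <<'E'
import cv2
t=cv2.imread("pics/top1.png");s=cv2.imread("pics/side1.png")
a=cv2.resize(t[230:400,220:540],(768,408));cv2.imwrite("pics/tc.png",a)
E
```

```text
sediment_jar top 0.54 rect [210. 190.  16.  22.] ctr [199.6 214.7] world@z/2 [0.53  0.135] box [21. 17.] 90.0
sediment_jar side 0.60 rect [229. 208.  22.  42.] ctr [229.6 240.3] world@z/2 [0.529 0.136] box [43. 20.] 90.0
sediment_jar side 0.49 rect [164. 227. 113.  91.] ctr [274.8 220.7] world@z/2 [0.474 0.355] box [ 67.  106.7] 40.2
strip_tube top 0.41 rect [187. 194.  12.  12.] ctr [200.2 193.3] world@z/2 [0.53 0.23] box [11.3  7.1] 45.0
strip_tube side 0.69 rect [227. 242.   7.  22.] ctr [253.3 227.6] world@z/2 [0.527 0.227] box [23.  9.] 90.0
dropper_long top 0.50 rect [189. 211.   6.   7.] ctr [214.6 191.5] world@z/2 [0.466 0.23 ] box [8.9 6.7] 63.4
dropper_long side 0.64 rect [238. 246.  14.  24.] ctr [260.6 243.4] world@z/2 [0.464 0.238] box [22. 11.] 90.0
dropper_long side 0.60 rect [280. 223.  15.  15.] ctr [231.8 289. ] world@z/2 [0.391 0.034] box [15. 16.] 90.0
dropper_short side 0.60 rect [199. 258.  10.  20.] ctr [266.2 204.2] world@z/2 [0.562 0.312] box [21.4 10. ] 81.9
powder_pot side 0.73 rect [219. 265.  11.  20.] ctr [275.4 224.1] world@z/2 [0.496 0.306] box [19. 12
[... 1183 characters left out ...]
496, -0.365], [0.413, -0.097]]
tape top 0.53 rect [242. 165.  17.  12.] ctr [170.8 247.3] world@z/2 [0.688 0.011] box [14. 11.] 90.0
tape top 0.17 rect [298. 220.  13.  19.] ctr [234.8 302.7] world@z/2 [ 0.419 -0.246] box [20. 12.] 90.0
tape side 0.61 rect [211. 209.  19.  12.] ctr [216.4 220.7] world@z/2 [0.685 0.013] box [13. 16.] 90.0
timer top 0.56 rect [240. 230.  12.  12.] ctr [233.5 246.2] world@z/2 [ 0.406 -0.006] box [13. 14.] 90.0
timer side 0.76 rect [281. 223.  13.  17.] ctr [231.5 288.7] world@z/2 [0.404 0.001] box [16. 16.] 90.0
pad [ 0.398 -0.238  0.087] [ 0.406 -0.251  0.087] tab [ 0.396 -0.167  0.069] [ 0.408 -0.176  0.069] mouth [ 0.567 -0.205  0.207] [ 0.585 -0.21   0.207]
```

View pics/tc.png

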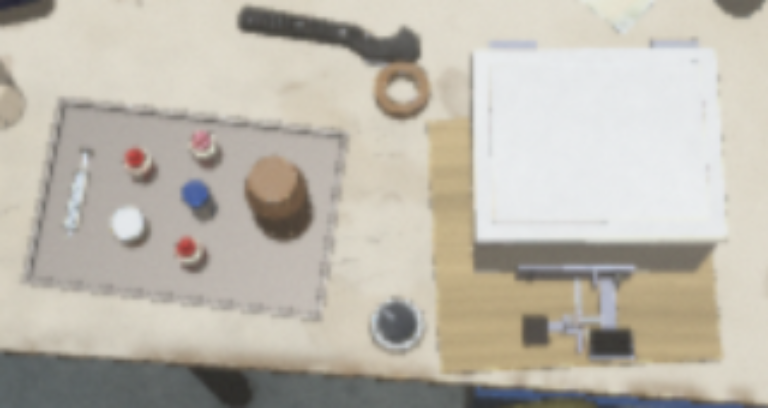

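Emit:
{"op": "jog_arm", "data": {
  "xyz": [
    [20,32,10],
    [42,66,20],
    [64,99,20],
    [85,132,20],
    [106,166,20],
    [127,199,20],
    [148,232,20],
    [170,265,20],
    [191,298,20],
    [212,331,20]
  ],
  "turn": [-2,-4,-6,-8,-10,-12,-14,-16,-17,-17],
  "fingers": [1,1,1,1,1,1,1,1,1,1]
}}

```text
clock: 3.63
ee_pos: [0.3939, -0.2393, 0.2256]
ee_rot: [3.141, 0.014, 0.001]
ft_force: [1.0, -0.9, -0.6]
opening: 0.003
grasp_force: 0.0
```

Emit:
{"op": "jog_arm", "data": {
  "xyz": [
    [0,0,0],
    [0,0,-20],
    [0,0,-50],
    [0,0,-80],
    [0,0,-100],
    [0,0,-105],
    [0,0,-105],
    [0,0,-105],
    [0,0,-105],
    [0,0,-105]
  ],
  "turn": [0,0,0,0,0,0,0,0,0,0],
  "fingers": [1,1,1,1,1,1,1,1,1,1]
}}

```text
clock: 4.47
ee_pos: [0.3943, -0.2418, 0.1219]
ee_rot: [3.14, 0.016, 0.004]
ft_force: [0.2, 0.3, 0.0]
opening: 0.0
grasp_force: 0.0
```

```bash
python3 - <<'E'
from h import *
o=bot.observe();print(o["clock"],o["joint_pos"].round(3),o["ee_pos"],o["ee_rot"],o["opening"],o["ft_force"])
t=save("top","top2");s=save("side","side2")
X=np.array(o["ee_pos"])
for n,im,c in(("t",t,"top"),("s",s,"side")):
    p=proj(c,X);print(c,p);r,q=int(p[0]),int(p[1])
    cv2.imwrite(f"pics/{n}2.png",cv2.resize(im[r-40:r+40,q-60:q+60,::-1],(600,400),interpolation=cv2.INTER_CUBIC))
a=cv2.imread("pics/t2.png");b=cv2.imread("pics/s2.png");cv2.imwrite("pics/ts2.png",cv2.resize(np.vstack([a,b]),(450,600)))
E
```

```text
4.4667 [-0.55   0.108 -0.502  0.958  0.     2.582] [ 0.39430815 -0.24181847  0.12186171] [3.14009899 0.0155484  0.00368476] 0.0003123085739832688 [0.24313033 0.2658502  0.02575686]
top [236.20480023 304.747939  ]
side [179.07003689 313.96599628]
```

View pics/ts2.png

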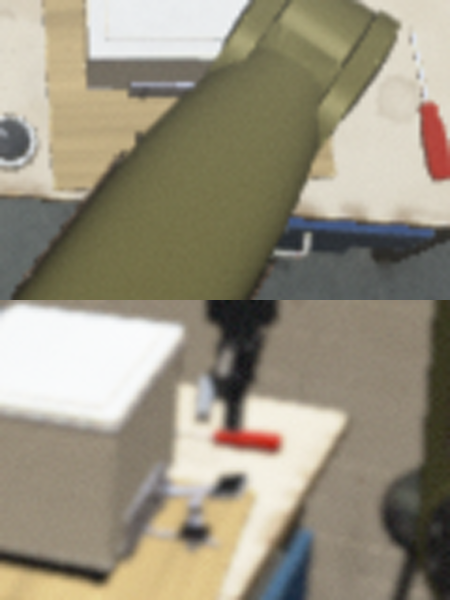

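The side crop shows the shut fingertips straight above the lever pad. I'll press the lever.

Emit:
{"op": "jog_arm", "data": {
  "xyz": [
    [0,0,-12],
    [0,0,-24],
    [0,0,-34],
    [-1,0,-44],
    [-1,0,-52],
    [-1,0,-60],
    [-1,0,-67],
    [-1,0,-73],
    [-1,0,-77],
    [-1,0,-79]
  ],
  "turn": [0,0,0,0,0,0,0,0,0,0],
  "fingers": [1,1,1,1,1,1,1,1,1,1]
}}

```text
clock: 5.4
ee_pos: [0.3898, -0.2414, 0.041]
ee_rot: [3.14, 0.015, -0.007]
ft_force: [-10.1, -0.2, 12.0]
opening: -0.003
grasp_force: 5.9
```

Emit:
{"op": "jog_arm", "data": {
  "xyz": [
    [0,0,0],
    [0,0,0],
    [0,0,0],
    [0,0,0],
    [0,0,0],
    [0,0,0],
    [0,0,0],
    [0,0,0],
    [0,0,0],
    [0,0,0]
  ],
  "turn": [0,0,0,0,0,0,0,0,0,0],
  "fingers": [1,1,1,1,1,1,1,1,1,1]
}}

```text
clock: 6.23
ee_pos: [0.3902, -0.2413, 0.0413]
ee_rot: [3.14, 0.015, -0.006]
ft_force: [-6.7, -1.3, 8.6]
opening: 0.002
grasp_force: 4.5
```

```bash
python3 - <<'E'
from h import *
t=save("top","top3");s=save("side","side3")
cv2.imwrite("pics/s3.png",cv2.resize(s[90:250,200:380,::-1],(675,600),interpolation=cv2.INTER_CUBIC))
E
```

```text
(no output)
```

View pics/s3.png

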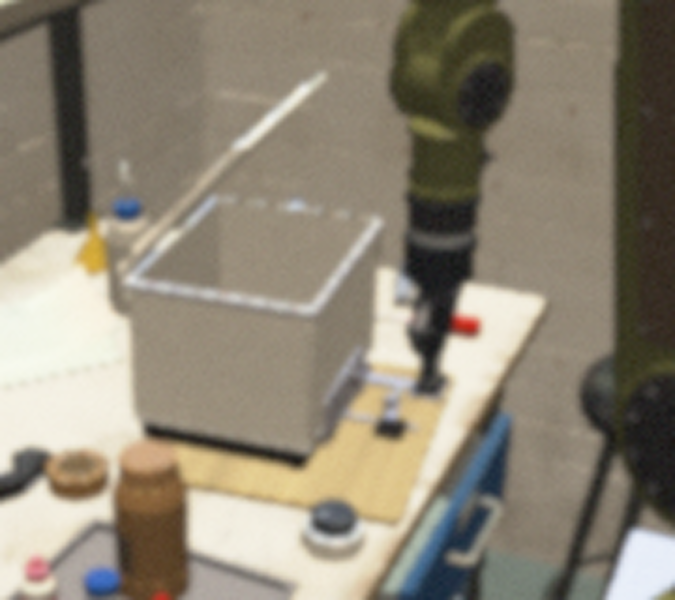

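The lid is raised and the fingers are on the pad. I'll push a few mm further to reach the stop, then lift off.

Emit:
{"op": "jog_arm", "data": {
  "xyz": [
    [0,0,-2],
    [0,0,-4],
    [0,0,-5],
    [0,0,-6],
    [0,0,-6],
    [0,0,-6],
    [0,0,-6],
    [0,0,-6],
    [0,0,-6],
    [0,0,-6]
  ],
  "turn": [0,0,0,0,0,0,0,0,0,0],
  "fingers": [1,1,1,1,1,1,1,1,1,1]
}}

```text
clock: 7.17
ee_pos: [0.3904, -0.2412, 0.0351]
ee_rot: [3.141, 0.015, -0.005]
ft_force: [-7.0, -0.4, 6.8]
opening: -0.001
grasp_force: 3.5
```

Emit:
{"op": "jog_arm", "data": {
  "xyz": [
    [-3,0,5],
    [-3,0,15],
    [-3,0,25],
    [-3,0,40],
    [-3,0,60],
    [0,0,80],
    [0,0,90],
    [0,0,90],
    [0,0,90],
    [0,0,90]
  ],
  "turn": [0,0,0,0,0,0,0,0,0,0],
  "fingers": [1,1,1,1,1,1,1,1,1,1]
}}

```text
clock: 8.0
ee_pos: [0.3917, -0.2407, 0.1246]
ee_rot: [-3.141, -0.016, 0.001]
ft_force: [0.2, 0.6, -0.2]
opening: -0.001
grasp_force: 0.0
```

```bash
python3 - <<'E'
from h import *
t=save("top","top4");s=save("side","side4")
cv2.imwrite("pics/s4.png",cv2.resize(s[90:250,200:380,::-1],(675,600),interpolation=cv2.INTER_CUBIC))
print([(d["position"],d["confidence"]) for n in("lever_pad","catch_tab") for d in models.mark_of(n,"side")])
E
```

```text
[([188.0, 314.8], 0.56), ([196.3, 305.2], 0.53), ([219.0, 220.5], 0.21)]
```

View pics/s4.png

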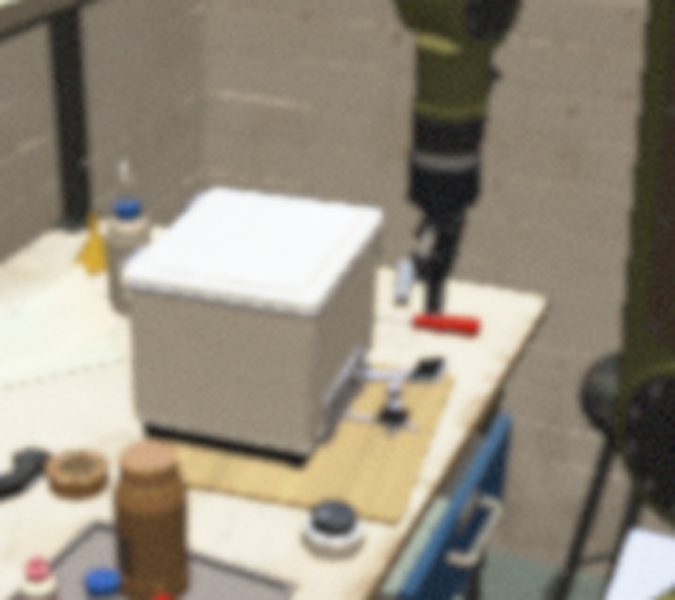

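The lid fell shut, so the catch didn't hold. The pad now shows at (430,368) in the crop. I'll refine its position and press nearer its middle.

```bash
python3 - <<'E'
from h import *
np.set_printoptions(precision=4,suppress=True)
print(tri((238.4,303.7),(188.1,314.7)),atz("side",(188.1,314.7),.087),atz("top",(238.4,303.7),.087))
print(tri((235.2,283.5),(200,304.8)),atz("side",(200,304.8),.069))
# bin rim corners from the open-lid side view (z=.207)
for p in [(317,308),(130,278),(380,218),(215,198)]:print(atz("side",(90+p[1]/3.75,200+p[0]/3.75),.207))
# finger-tip check: predicted tip px in the last side view
print(proj("side",[.3917,-.2407,.1246]), "seen tip", 90+312/3.75,200+433/3.75)
E
```

```text
(array([ 0.3905, -0.2429,  0.0814]), np.float64(0.0035603817946041148)) [ 0.3858 -0.2327  0.087 ] [ 0.3913 -0.2419  0.087 ]
(array([ 0.402 , -0.1611,  0.0658]), np.float64(0.0006558099245618393)) [ 0.4    -0.1559  0.069 ]
[ 0.4623 -0.0893  0.207 ]
[ 0.6612 -0.0743  0.207 ]
[ 0.4839 -0.3302  0.207 ]
[ 0.6785 -0.309   0.207 ]
[178.703  314.5527] seen tip 173.2 315.4666666666667
```

Emit:
{"op": "jog_arm", "data": {
  "xyz": [
    [-2,0,-20],
    [-3,0,-40],
    [-3,0,-52],
    [-3,0,-64],
    [-3,0,-72],
    [-3,0,-80],
    [-3,0,-84],
    [-3,0,-88],
    [-3,0,-92],
    [-3,0,-96]
  ],
  "turn": [0,0,0,0,0,0,0,0,0,0],
  "fingers": [1,1,1,1,1,1,1,1,1,1]
}}

```text
clock: 9.03
ee_pos: [0.3856, -0.2408, 0.0286]
ee_rot: [3.141, 0.015, -0.01]
ft_force: [-8.2, -1.2, 8.7]
opening: -0.003
grasp_force: 5.0
```

```bash
python3 - <<'E'
from h import *
s=save("side","side5")
cv2.imwrite("pics/s5.png",cv2.resize(s[110:220,240:360,::-1],(654,600),interpolation=cv2.INTER_CUBIC))
print(proj("side",bot.observe()["ee_pos"]))
E
```

```text
[199.80772662 314.17780959]
```

View pics/s5.png

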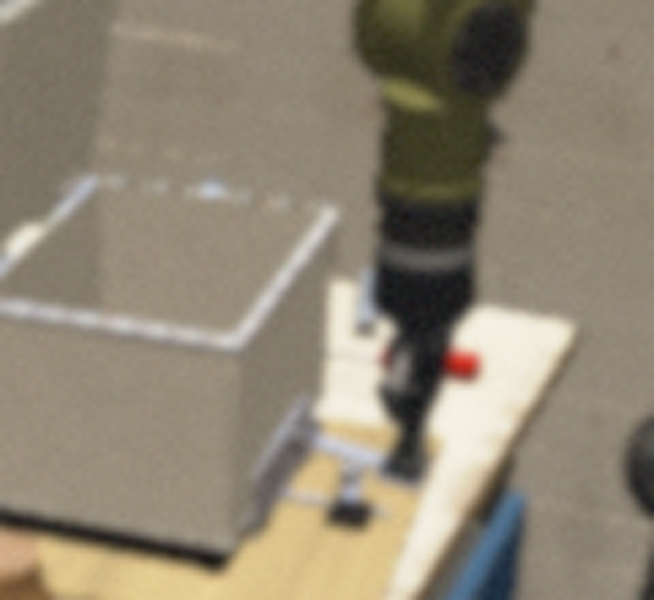

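The lid is well up and the pad is going down with the fingertips on it. The tips sit about 20 mm higher than the reported TCP. I'll press deeper until the stop.

Emit:
{"op": "jog_arm", "data": {
  "xyz": [
    [0,0,-2],
    [0,0,-4],
    [0,0,-6],
    [0,0,-7],
    [0,0,-8],
    [0,0,-9],
    [0,0,-10],
    [0,0,-10],
    [0,0,-10],
    [0,0,-10]
  ],
  "turn": [0,0,0,0,0,0,0,0,0,0],
  "fingers": [1,1,1,1,1,1,1,1,1,1]
}}

```text
clock: 9.92
ee_pos: [0.3888, -0.2407, 0.0211]
ee_rot: [-3.141, -0.016, 0.0]
ft_force: [-11.0, 4.6, 28.4]
opening: 0.001
grasp_force: 15.4
```

Force rose to 28 N, so the lever is at its stop. I'll lift off.

Emit:
{"op": "jog_arm", "data": {
  "xyz": [
    [0,0,5],
    [0,0,15],
    [0,0,30],
    [0,0,50],
    [0,0,80],
    [0,0,110],
    [0,0,140],
    [0,0,170],
    [0,0,190],
    [0,0,200]
  ],
  "turn": [0,0,0,0,0,0,0,0,0,0],
  "fingers": [1,1,1,1,1,1,1,1,1,1]
}}

```text
clock: 10.75
ee_pos: [0.391, -0.2419, 0.2227]
ee_rot: [3.139, 0.016, 0.007]
ft_force: [0.6, -0.0, -1.4]
opening: -0.001
grasp_force: 0.0
```

```bash
python3 - <<'E'
from h import *
np.set_printoptions(precision=4,suppress=True)
s=save("side","side6")
cv2.imwrite("pics/s6.png",cv2.resize(s[60:250,200:400,::-1],(630,600),interpolation=cv2.INTER_CUBIC))
o=bot.observe();print(o["ee_pos"],o["joint_pos"],proj("side",o["ee_pos"]))
print("short",tri((189.9,177.6),(258+6,204)),atz("top",(189.9,177.6),.075),"pot",atz("top",(207.2,174.9),.046))
print("jarcap",atz("top",((190/2.4+230)/1.5625,(273/2.4+220)/1.5625),.15),"strip",atz("top",((195/2.4+230)/1.5625,(196/2.4+220)/1.5625),.08),"long",atz("top",((246/2.4+230)/1.5625,(187/2.4+220)/1.5625),.08),"pink",atz("top",((142/2.4+230)/1.5625,(202/2.4+220)/1.5625),.08))
print("syr",atz("top",(187.2,163.7),.012),atz("top",(209.9,159.5),.012))
E
```

```text
[ 0.3913 -0.2421  0.223 ] [-0.5543  0.0374 -0.3399  1.1876  0.0003  2.5771] [155.9556 316.5291]
short (array([0.5701, 0.3026, 0.0416]), np.float64(0.00215262801714136)) [0.5619 0.2957 0.075 ] pot [0.493  0.3042 0.046 ]
jarcap [0.5182 0.131  0.15  ] strip [0.5248 0.225  0.08  ] long [0.466  0.2283 0.08  ] pink [0.5867 0.2251 0.08  ]
syr [0.5874 0.3723 0.012 ] [0.4841 0.3769 0.012 ]
```

View pics/s6.png

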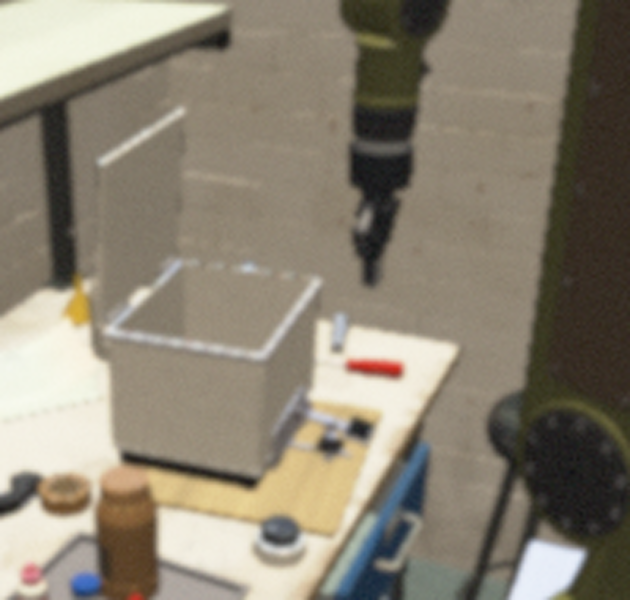

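The catch holds: the lid stands vertical and the hand is off. The jar comes first. I'll swing over it, turning the hand so the fingers close along y.

Emit:
{"op": "jog_arm", "data": {
  "xyz": [
    [0,20,15],
    [0,50,30],
    [0,85,40],
    [0,120,40],
    [0,155,40],
    [0,190,40],
    [0,225,40],
    [15,260,40],
    [30,295,40],
    [45,320,40]
  ],
  "turn": [7,14,21,28,35,42,49,56,63,70],
  "fingers": [1,1,1,1,1,1,1,1,0,0]
}}

```text
clock: 11.63
ee_pos: [0.4339, 0.0818, 0.2581]
ee_rot: [-2.556, -1.824, 0.001]
ft_force: [0.7, -0.3, 0.5]
opening: 0.272
grasp_force: 0.0
```

Emit:
{"op": "jog_arm", "data": {
  "xyz": [
    [15,8,0],
    [30,16,0],
    [45,24,0],
    [60,32,0],
    [70,40,0],
    [80,48,0],
    [92,56,0],
    [92,56,0],
    [92,56,0],
    [92,56,0]
  ],
  "turn": [7,14,21,28,35,42,49,56,63,70],
  "fingers": [0,0,0,0,0,0,0,0,0,0]
}}

```text
clock: 12.47
ee_pos: [0.5258, 0.1352, 0.2572]
ee_rot: [-1.049, -2.959, 0.002]
ft_force: [-0.3, -0.8, 0.5]
opening: 1.001
grasp_force: 0.0
```

Emit:
{"op": "jog_arm", "data": {
  "xyz": [
    [0,0,0],
    [0,0,0],
    [0,0,0],
    [0,0,0],
    [0,0,-10],
    [0,0,-30],
    [0,0,-60],
    [0,0,-80],
    [0,0,-80],
    [0,0,-80]
  ],
  "turn": [7,14,21,28,35,37,37,37,37,37],
  "fingers": [0,0,0,0,0,0,0,0,0,0]
}}

```text
clock: 13.3
ee_pos: [0.5247, 0.1347, 0.1775]
ee_rot: [-0.066, -3.137, 0.002]
ft_force: [0.4, -0.2, -0.0]
opening: 0.999
grasp_force: 0.0
```

```bash
python3 - <<'E'
from h import *
s=save("side","side7");t=save("top","top7")
o=bot.observe();print(o["ee_pos"],o["joint_pos"].round(2),o["ee_rot"],o["ft_force"],proj("side",o["ee_pos"]),proj("side",o["ee_pos"]+[0,0,.019]))
a=cv2.resize(s[150:300,160:310,::-1],(600,600),interpolation=cv2.INTER_CUBIC);cv2.imwrite("pics/s7.png",a)
E
```

```text
[0.52672466 0.13522216 0.18000768] [ 0.25  0.22 -0.23  1.12  0.    0.29] [6.63145811e-02 3.14020658e+00 4.61385922e-04] [ 0.21710776 -0.18576984 -0.22264686] [203.67583449 239.88867319] [198.63071451 239.68806505]
```

View pics/s7.png

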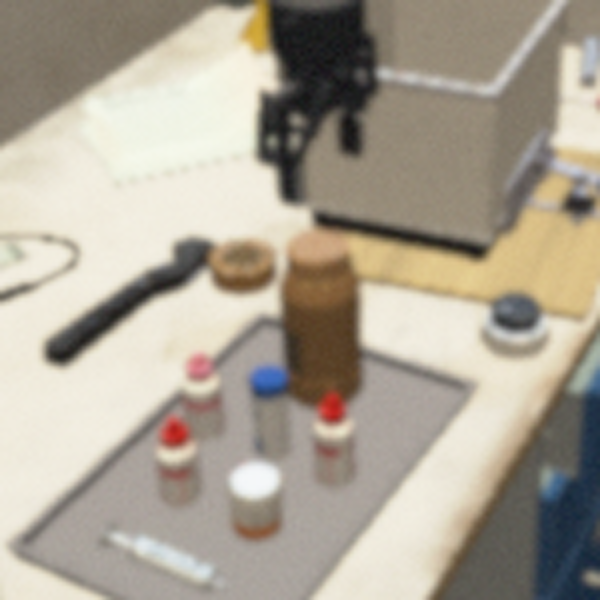

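The open tips sit at about (290,200) and (350,153), so on the jar's axis laterally. They are about 25 mm higher than the reported TCP implies once the 13 mm open set-back is taken off, the same as at the lever. I'll take 25 mm off all heights and grip the jar cap.

Emit:
{"op": "jog_arm", "data": {
  "xyz": [
    [2,1,-15],
    [3,1,-35],
    [3,1,-55],
    [3,1,-70],
    [3,1,-77],
    [3,1,-77],
    [3,1,-77],
    [3,1,-77],
    [3,1,-77],
    [3,1,-77]
  ],
  "turn": [0,0,0,0,0,0,0,0,0,0],
  "fingers": [0,0,0,0,0,0,1,1,1,1]
}}

```text
clock: 14.23
ee_pos: [0.531, 0.1363, 0.1044]
ee_rot: [0.066, 3.137, 0.001]
ft_force: [-0.9, -0.7, 6.5]
opening: 0.589
grasp_force: 62.0
```

Emit:
{"op": "jog_arm", "data": {
  "xyz": [
    [0,0,0],
    [0,0,0],
    [0,0,0],
    [0,0,5],
    [0,0,10],
    [0,0,20],
    [0,0,40],
    [0,0,70],
    [0,0,100],
    [0,0,120]
  ],
  "turn": [0,0,0,0,0,0,0,0,0,0],
  "fingers": [1,1,1,1,1,1,1,1,1,1]
}}

```text
clock: 15.07
ee_pos: [0.53, 0.1362, 0.226]
ee_rot: [0.066, 3.138, 0.001]
ft_force: [0.4, -0.1, -1.3]
opening: 0.587
grasp_force: 62.3
```

```bash
python3 - <<'E'
from h import *
s=save("side","side8")
o=bot.observe();print(o["ee_pos"],proj("side",o["ee_pos"]))
a=cv2.resize(s[130:300,160:310,::-1],(530,600),interpolation=cv2.INTER_CUBIC);cv2.imwrite("pics/s8.png",a)
E
```

```text
[0.53184722 0.13673342 0.22954401] [190.22914281 237.7158705 ]
```

View pics/s8.png

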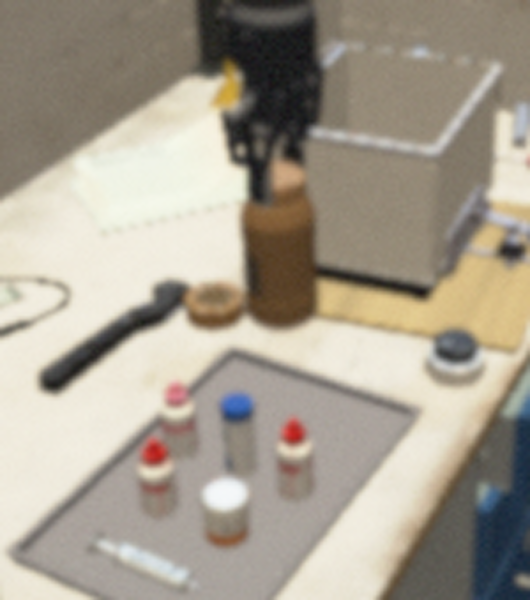

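The jar is lifted by its cap. Next I'll carry it into the bin.

Emit:
{"op": "jog_arm", "data": {
  "xyz": [
    [0,0,35],
    [0,0,70],
    [0,0,105],
    [0,-15,125],
    [5,-45,130],
    [10,-80,130],
    [15,-115,130],
    [20,-150,130],
    [25,-185,130],
    [30,-220,130]
  ],
  "turn": [0,0,0,0,0,0,0,0,0,0],
  "fingers": [1,1,1,1,1,1,1,1,1,1]
}}

```text
clock: 15.95
ee_pos: [0.559, -0.0856, 0.3531]
ee_rot: [0.066, 3.14, -0.0]
ft_force: [1.7, -0.1, -2.8]
opening: 0.584
grasp_force: 68.7
```

Emit:
{"op": "jog_arm", "data": {
  "xyz": [
    [4,-30,0],
    [7,-50,0],
    [7,-60,0],
    [7,-60,0],
    [7,-60,0],
    [7,-60,-30],
    [7,-60,-60],
    [7,-60,-90],
    [7,-60,-120],
    [7,-60,-150]
  ],
  "turn": [0,0,0,0,0,0,0,0,0,0],
  "fingers": [1,1,1,1,1,1,1,1,1,1]
}}

```text
clock: 16.78
ee_pos: [0.5661, -0.1418, 0.2015]
ee_rot: [0.063, 3.14, 0.001]
ft_force: [0.8, -0.7, -1.7]
opening: 0.584
grasp_force: 65.5
```

Emit:
{"op": "jog_arm", "data": {
  "xyz": [
    [0,0,-20],
    [0,0,-35],
    [0,0,-45],
    [0,0,-50],
    [0,0,-52],
    [0,0,-52],
    [0,0,-52],
    [0,0,-52],
    [0,0,-52],
    [0,0,-52]
  ],
  "turn": [0,0,0,0,0,0,0,0,0,0],
  "fingers": [1,1,1,1,1,1,1,1,1,1]
}}

```text
clock: 17.62
ee_pos: [0.5666, -0.1442, 0.1509]
ee_rot: [0.067, 3.14, -0.0]
ft_force: [0.7, 0.0, -0.9]
opening: 0.584
grasp_force: 65.5
```

Emit:
{"op": "jog_arm", "data": {
  "xyz": [
    [0,0,-3],
    [0,0,-5],
    [0,0,-5],
    [0,0,-5],
    [0,0,-5],
    [0,0,-5],
    [0,0,10],
    [0,0,40],
    [0,0,75],
    [0,0,110]
  ],
  "turn": [0,0,0,0,0,0,0,0,0,0],
  "fingers": [1,1,0.2,0.2,0.2,0.2,0.2,0.2,0.2,0.4]
}}

```text
clock: 18.45
ee_pos: [0.5655, -0.1438, 0.2611]
ee_rot: [-0.066, -3.139, -0.001]
ft_force: [0.4, -1.8, 0.0]
opening: 0.674
grasp_force: 0.0
```

Emit:
{"op": "jog_arm", "data": {
  "xyz": [
    [0,30,10],
    [-4,70,10],
    [-8,110,10],
    [-12,150,10],
    [-16,190,10],
    [-20,230,10],
    [-24,270,10],
    [-28,310,10],
    [-34,345,0],
    [-40,372,-40]
  ],
  "turn": [0,0,0,0,0,0,0,0,0,0],
  "fingers": [0.4,0.4,0.4,0.4,0.4,0.4,0.4,0.4,0.4,0.4]
}}

```text
clock: 19.28
ee_pos: [0.5296, 0.2289, 0.2305]
ee_rot: [0.063, 3.132, 0.008]
ft_force: [0.8, 0.6, 0.6]
opening: 0.596
grasp_force: 0.0
```

Emit:
{"op": "jog_arm", "data": {
  "xyz": [
    [0,0,-30],
    [0,0,-60],
    [0,0,-90],
    [0,0,-100],
    [0,0,-100],
    [0,0,-100],
    [0,0,-100],
    [0,0,-100],
    [0,0,-100],
    [0,0,-100]
  ],
  "turn": [0,0,0,0,0,0,0,0,0,0],
  "fingers": [0.4,0.4,0.4,0.4,0.4,0.4,0.4,0.4,0.4,0.4]
}}

```text
clock: 20.12
ee_pos: [0.5279, 0.2244, 0.1273]
ee_rot: [0.067, 3.139, 0.001]
ft_force: [0.2, 0.2, -0.2]
opening: 0.602
grasp_force: 0.0
```

```bash
python3 - <<'E'
from h import *
s=save("side","side9")
o=bot.observe();print(o["ee_pos"],o["opening"],proj("side",o["ee_pos"]+[0,0,.025]))
a=cv2.resize(s[130:300,160:310,::-1],(530,600),interpolation=cv2.INTER_CUBIC);cv2.imwrite("pics/s9.png",a)
E
```

```text
[0.52766076 0.22432516 0.12700202] 0.5979846976510009 [224.93167446 226.25904582]
```

View pics/s9.png

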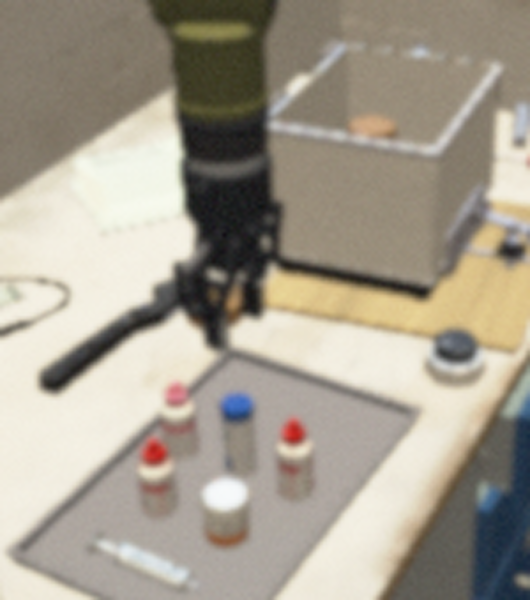

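The jar stands in the bin, with its cap visible at (372,125). The tips at (217,345) and (252,308) straddle the strip tube's line. I'll grip the tube.

Emit:
{"op": "jog_arm", "data": {
  "xyz": [
    [0,3,-30],
    [0,4,-60],
    [0,4,-90],
    [0,4,-110],
    [0,4,-115],
    [0,4,-115],
    [0,4,-115],
    [0,4,-115],
    [0,4,-115],
    [0,4,-115]
  ],
  "turn": [0,0,0,0,0,0,0,0,0,0],
  "fingers": [0.4,0.4,0.4,0.4,0.4,0.4,1,1,1,1]
}}

```text
clock: 21.0
ee_pos: [0.5286, 0.2287, 0.0128]
ee_rot: [0.066, 3.138, 0.002]
ft_force: [-0.6, -0.4, 4.3]
opening: 0.326
grasp_force: 58.8
```

Emit:
{"op": "jog_arm", "data": {
  "xyz": [
    [0,0,0],
    [0,0,0],
    [0,0,10],
    [0,0,30],
    [0,0,65],
    [0,0,100],
    [0,0,135],
    [0,0,170],
    [0,0,205],
    [0,0,235]
  ],
  "turn": [0,0,0,0,0,0,0,0,0,0],
  "fingers": [1,1,1,1,1,1,1,1,1,1]
}}

```text
clock: 21.83
ee_pos: [0.527, 0.2282, 0.2496]
ee_rot: [0.066, 3.139, 0.002]
ft_force: [0.6, -0.2, 0.1]
opening: 0.324
grasp_force: 59.1
```

Emit:
{"op": "jog_arm", "data": {
  "xyz": [
    [2,-30,0],
    [6,-70,0],
    [10,-110,0],
    [15,-150,0],
    [20,-190,0],
    [25,-230,0],
    [30,-270,0],
    [35,-310,0],
    [40,-350,0],
    [45,-390,0]
  ],
  "turn": [0,0,0,0,0,0,0,0,0,0],
  "fingers": [1,1,1,1,1,1,1,1,1,1]
}}

```text
clock: 22.67
ee_pos: [0.5717, -0.1638, 0.247]
ee_rot: [0.067, 3.14, 0.0]
ft_force: [1.7, -0.9, 0.3]
opening: 0.325
grasp_force: 59.1
```

Emit:
{"op": "jog_arm", "data": {
  "xyz": [
    [3,-40,0],
    [5,-75,0],
    [5,-90,0],
    [5,-91,-20],
    [5,-91,-60],
    [5,-91,-100],
    [5,-91,-135],
    [5,-91,-140],
    [5,-91,-140],
    [5,-91,-140]
  ],
  "turn": [0,0,0,0,0,0,0,0,0,0],
  "fingers": [1,1,1,1,1,1,1,1,1,1]
}}

```text
clock: 23.5
ee_pos: [0.5779, -0.2529, 0.108]
ee_rot: [0.066, 3.14, -0.001]
ft_force: [0.2, 0.4, 1.1]
opening: 0.328
grasp_force: 59.2
```

Emit:
{"op": "jog_arm", "data": {
  "xyz": [
    [0,0,0],
    [0,0,0],
    [0,0,0],
    [0,0,0],
    [0,0,20],
    [0,0,60],
    [0,0,100],
    [0,0,135],
    [0,0,140],
    [0,15,140]
  ],
  "turn": [0,0,0,0,0,0,0,0,0,0],
  "fingers": [0.4,0.4,0.4,0.4,0.4,0.4,0.4,0.4,0.4,0.4]
}}

```text
clock: 24.33
ee_pos: [0.5791, -0.2404, 0.2501]
ee_rot: [0.07, 3.134, -0.006]
ft_force: [-0.4, -0.1, -0.9]
opening: 0.604
grasp_force: 0.0
```

```bash
python3 - <<'E'
from h import *
np.set_printoptions(precision=3,suppress=True)
t=save("top","top10");s=save("side","side10")
cv2.imwrite("pics/s10.png",np.vstack([cv2.resize(s[110:310,150:330,::-1],(540,600))]))
for n,z in[("strip_tube",.04),("dropper_long",.04),("dropper_short",.04),("powder_pot",.022),("dropper_pink",.04),("syringe",.009)]:
    for c in["side"]:
        for d in models.cut_out(n,c)[:1]:
            v,u=np.nonzero(d["pixels"]);print(n,c,"%.2f"%d["confidence"],atz(c,(v.mean(),u.mean()),z+.004)[:2])
E
```

```text
strip_tube side 0.43 [ 0.4   -0.243]
dropper_long side 0.72 [0.464 0.239]
dropper_short side 0.46 [0.56  0.312]
powder_pot side 0.80 [0.493 0.307]
dropper_pink side 0.66 [0.585 0.239]
syringe side 0.73 [0.54  0.375]
```

View pics/s10.png

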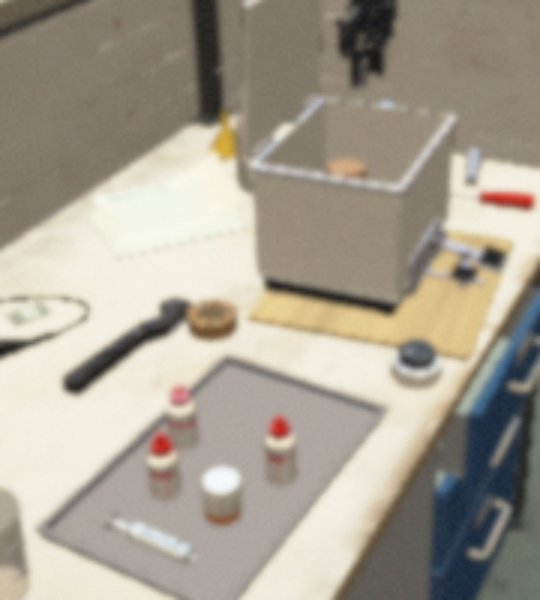

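The strip tube has gone into the bin and the lid is still held up. The remaining items haven't moved. dropper_long is next.

Emit:
{"op": "jog_arm", "data": {
  "xyz": [
    [-5,35,5],
    [-15,75,5],
    [-25,115,5],
    [-35,155,5],
    [-45,195,5],
    [-55,235,5],
    [-65,275,5],
    [-75,313,5],
    [-85,351,5],
    [-95,389,0]
  ],
  "turn": [0,0,0,0,0,0,0,0,0,0],
  "fingers": [0.4,0.4,0.4,0.4,0.4,0.4,0.4,0.4,0.4,0.4]
}}

```text
clock: 25.57
ee_pos: [0.4817, 0.1528, 0.2465]
ee_rot: [0.067, 3.14, 0.0]
ft_force: [1.8, -0.1, 0.3]
opening: 0.602
grasp_force: 0.0
```

Emit:
{"op": "jog_arm", "data": {
  "xyz": [
    [-8,35,-20],
    [-15,65,-50],
    [-19,84,-80],
    [-19,84,-110],
    [-19,84,-130],
    [-19,84,-130],
    [-19,84,-130],
    [-19,84,-150],
    [-19,84,-180],
    [-19,84,-210]
  ],
  "turn": [0,0,0,0,0,0,0,0,0,0],
  "fingers": [0.4,0.4,0.4,0.4,0.4,0.4,0.4,0.4,0.4,0.4]
}}

```text
clock: 26.4
ee_pos: [0.4663, 0.2362, 0.0383]
ee_rot: [0.068, 3.135, 0.005]
ft_force: [0.8, 0.6, -1.0]
opening: 0.595
grasp_force: 0.0
```

Emit:
{"op": "jog_arm", "data": {
  "xyz": [
    [0,0,-20],
    [0,0,-35],
    [0,0,-38],
    [0,0,-38],
    [0,0,-38],
    [0,0,-38],
    [0,0,-38],
    [0,0,-38],
    [0,0,-38],
    [0,0,-38]
  ],
  "turn": [0,0,0,0,0,0,0,0,0,0],
  "fingers": [0.4,0.4,0.4,0.4,1,1,1,1,1,1]
}}

```text
clock: 27.23
ee_pos: [0.4651, 0.2359, 0.0001]
ee_rot: [0.067, 3.137, 0.002]
ft_force: [-0.2, -0.8, 5.8]
opening: 0.352
grasp_force: 59.1
```

Emit:
{"op": "jog_arm", "data": {
  "xyz": [
    [0,0,0],
    [0,0,10],
    [0,0,30],
    [0,0,65],
    [0,0,100],
    [0,0,135],
    [0,0,170],
    [0,0,205],
    [0,0,240],
    [0,0,250]
  ],
  "turn": [0,0,0,0,0,0,0,0,0,0],
  "fingers": [1,1,1,1,1,1,1,1,1,1]
}}

```text
clock: 28.07
ee_pos: [0.4651, 0.2363, 0.2551]
ee_rot: [0.066, 3.133, 0.007]
ft_force: [0.0, 0.0, 0.1]
opening: 0.354
grasp_force: 59.3
```

Emit:
{"op": "jog_arm", "data": {
  "xyz": [
    [2,-30,0],
    [8,-70,0],
    [16,-110,0],
    [25,-148,0],
    [34,-186,0],
    [43,-224,0],
    [52,-262,0],
    [61,-300,0],
    [70,-338,0],
    [80,-376,0]
  ],
  "turn": [0,0,0,0,0,0,0,0,0,0],
  "fingers": [1,1,1,1,1,1,1,1,1,1]
}}

```text
clock: 28.9
ee_pos: [0.5428, -0.1427, 0.2489]
ee_rot: [0.067, 3.14, 0.0]
ft_force: [1.1, 0.9, 0.2]
opening: 0.354
grasp_force: 59.4
```

Emit:
{"op": "jog_arm", "data": {
  "xyz": [
    [5,-40,0],
    [10,-80,0],
    [10,-109,0],
    [10,-109,0],
    [10,-109,-35],
    [10,-109,-70],
    [10,-109,-105],
    [10,-109,-125],
    [10,-109,-125],
    [10,-109,-125]
  ],
  "turn": [0,0,0,0,0,0,0,0,0,0],
  "fingers": [1,1,1,1,1,1,1,1,0.4,0.4]
}}

```text
clock: 29.73
ee_pos: [0.5522, -0.2489, 0.1229]
ee_rot: [-0.066, -3.139, -0.002]
ft_force: [-0.5, 0.7, 0.9]
opening: 0.595
grasp_force: 0.0
```

Emit:
{"op": "jog_arm", "data": {
  "xyz": [
    [0,0,0],
    [0,0,0],
    [0,0,20],
    [0,0,60],
    [0,0,100],
    [0,0,125],
    [0,30,130],
    [0,70,130],
    [0,110,130],
    [0,150,130]
  ],
  "turn": [0,0,0,0,0,0,0,0,0,0],
  "fingers": [0.4,0.4,0.4,0.4,0.4,0.4,0.4,0.4,0.4,0.4]
}}

```text
clock: 30.57
ee_pos: [0.5539, -0.0987, 0.2557]
ee_rot: [0.068, 3.137, -0.001]
ft_force: [0.4, -0.0, -0.3]
opening: 0.598
grasp_force: 0.0
```

Emit:
{"op": "jog_arm", "data": {
  "xyz": [
    [3,40,0],
    [7,80,0],
    [11,120,0],
    [15,160,0],
    [19,200,0],
    [23,240,0],
    [27,280,-10],
    [32,315,-40],
    [32,335,-75],
    [32,335,-110]
  ],
  "turn": [0,0,0,0,0,0,0,0,0,0],
  "fingers": [0.4,0.4,0.4,0.4,0.4,0.4,0.4,0.4,0.4,0.4]
}}

```text
clock: 31.4
ee_pos: [0.5873, 0.2408, 0.1453]
ee_rot: [0.059, 3.135, 0.007]
ft_force: [0.9, -0.0, -0.8]
opening: 0.6
grasp_force: 0.0
```

Emit:
{"op": "jog_arm", "data": {
  "xyz": [
    [0,0,0],
    [0,0,0],
    [0,0,-30],
    [0,0,-65],
    [0,0,-100],
    [0,0,-130],
    [0,0,-142],
    [0,0,-142],
    [0,0,-142],
    [0,0,-142]
  ],
  "turn": [0,0,0,0,0,0,0,0,0,0],
  "fingers": [0.4,0.4,0.4,0.4,0.4,0.4,0.4,0.4,1,1]
}}

```text
clock: 32.23
ee_pos: [0.588, 0.2358, 0.0047]
ee_rot: [0.067, 3.136, 0.003]
ft_force: [-0.4, 0.4, 1.4]
opening: 0.363
grasp_force: 59.2
```

Emit:
{"op": "jog_arm", "data": {
  "xyz": [
    [0,0,0],
    [0,0,0],
    [0,0,10],
    [0,0,35],
    [0,0,70],
    [0,0,105],
    [0,0,140],
    [0,0,175],
    [0,0,210],
    [0,0,245]
  ],
  "turn": [0,0,0,0,0,0,0,0,0,0],
  "fingers": [1,1,1,1,1,1,1,1,1,1]
}}

```text
clock: 33.07
ee_pos: [0.5848, 0.2352, 0.2499]
ee_rot: [0.066, 3.139, 0.002]
ft_force: [1.0, 0.9, -0.1]
opening: 0.358
grasp_force: 59.3
```

Emit:
{"op": "jog_arm", "data": {
  "xyz": [
    [0,-30,0],
    [0,-70,0],
    [0,-110,0],
    [0,-150,0],
    [0,-190,0],
    [0,-230,0],
    [0,-270,0],
    [0,-310,0],
    [0,-350,0],
    [0,-390,0]
  ],
  "turn": [0,0,0,0,0,0,0,0,0,0],
  "fingers": [1,1,1,1,1,1,1,1,1,1]
}}

```text
clock: 33.9
ee_pos: [0.5848, -0.1567, 0.2481]
ee_rot: [0.066, 3.139, -0.001]
ft_force: [1.1, 0.1, -0.0]
opening: 0.358
grasp_force: 59.4
```

Emit:
{"op": "jog_arm", "data": {
  "xyz": [
    [2,-40,0],
    [4,-80,0],
    [6,-96,0],
    [6,-96,0],
    [6,-96,-35],
    [6,-96,-70],
    [6,-96,-105],
    [6,-96,-120],
    [6,-96,-120],
    [6,-96,-120]
  ],
  "turn": [0,0,0,0,0,0,0,0,0,0],
  "fingers": [1,1,1,1,1,1,1,1,0.4,0.4]
}}

```text
clock: 34.73
ee_pos: [0.5909, -0.2496, 0.1266]
ee_rot: [-0.065, -3.14, -0.001]
ft_force: [0.8, 0.2, 0.2]
opening: 0.597
grasp_force: 0.0
```

Emit:
{"op": "jog_arm", "data": {
  "xyz": [
    [0,0,0],
    [0,0,0],
    [0,0,20],
    [0,0,60],
    [0,0,100],
    [0,0,125],
    [0,30,130],
    [0,70,130],
    [0,110,130],
    [0,150,130]
  ],
  "turn": [0,0,0,0,0,0,0,0,0,0],
  "fingers": [0.4,0.4,0.4,0.4,0.4,0.4,0.4,0.4,0.4,0.4]
}}

```text
clock: 35.57
ee_pos: [0.5918, -0.0997, 0.2586]
ee_rot: [0.068, 3.137, -0.001]
ft_force: [0.3, 1.0, -0.2]
opening: 0.598
grasp_force: 0.0
```

```bash
cat > lk.py <<'E'
from h import *
np.set_printoptions(precision=3,suppress=True)
imaging.camera("side");imaging.camera("top");print(bot.observe()["ee_pos"],bot.observe()["clock"])
for n,z in[("dropper_long",.04),("dropper_pink",.04),("dropper_short",.04),("powder_pot",.022),("syringe",.009)]:
    for c in["side","top"]:
        for d in models.cut_out(n,c)[:2]:
            v,u=np.nonzero(d["pixels"]);b=cv2.boxPoints(cv2.minAreaRect(np.c_[u,v].astype(np.float32)))
            print(n,c,"%.2f"%d["confidence"],atz(c,(v.mean(),u.mean()),z+.004)[:2],[atz(c,(q[1],q[0]),z)[:2].round(3).tolist() for q in b] if n=="syringe" else "")
E
python3 lk.py
```

```text
[ 0.592 -0.096  0.259] 35.6667
dropper_long top 0.38 [ 0.54  -0.241] 
dropper_pink side 0.49 [0.659 0.051] 
dropper_short side 0.45 [0.56  0.312] 
powder_pot side 0.60 [0.4   0.008] 
powder_pot side 0.51 [0.496 0.304] 
powder_pot top 0.66 [ 0.649 -0.271] 
powder_pot top 0.51 [ 0.415 -0.18 ] 
syringe side 0.56 [0.528 0.376] [[0.588, 0.378], [0.594, 0.359], [0.492, 0.366], [0.488, 0.384]]
syringe top 0.33 [ 0.416 -0.179] [[0.424, -0.147], [0.435, -0.216], [0.409, -0.219], [0.398, -0.151]]
```

Emit:
{"op": "jog_arm", "data": {
  "xyz": [
    [-2,40,0],
    [-5,80,0],
    [-8,120,0],
    [-11,160,0],
    [-14,200,0],
    [-17,240,0],
    [-20,280,0],
    [-23,320,0],
    [-26,360,-10],
    [-29,395,-30]
  ],
  "turn": [0,0,0,0,0,0,0,0,0,0],
  "fingers": [0.4,0.4,0.4,0.4,0.4,0.4,0.4,0.4,0.4,0.4]
}}

```text
clock: 37.0
ee_pos: [0.5634, 0.2971, 0.2282]
ee_rot: [0.066, 3.137, 0.004]
ft_force: [2.0, 0.5, 0.1]
opening: 0.602
grasp_force: 0.0
```

Emit:
{"op": "jog_arm", "data": {
  "xyz": [
    [0,10,-20],
    [0,10,-50],
    [0,10,-80],
    [0,10,-90],
    [0,10,-90],
    [0,10,-100],
    [0,10,-135],
    [0,10,-170],
    [0,10,-200],
    [0,10,-210]
  ],
  "turn": [0,0,0,0,0,0,0,0,0,0],
  "fingers": [0.4,0.4,0.4,0.4,0.4,0.4,0.4,0.4,0.4,0.4]
}}

```text
clock: 37.83
ee_pos: [0.5608, 0.3029, 0.0133]
ee_rot: [-0.068, -3.138, 0.003]
ft_force: [-1.0, -0.1, -0.5]
opening: 0.603
grasp_force: 0.0
```

Emit:
{"op": "jog_arm", "data": {
  "xyz": [
    [0,0,-10],
    [0,0,-17],
    [0,0,-17],
    [0,0,-17],
    [0,0,-17],
    [0,0,-17],
    [0,0,-17],
    [0,0,-17],
    [0,0,0],
    [0,0,30]
  ],
  "turn": [0,0,0,0,0,0,0,0,0,0],
  "fingers": [0.4,0.4,0.4,1,1,1,1,1,1,1]
}}

```text
clock: 38.67
ee_pos: [0.5594, 0.3028, 0.0436]
ee_rot: [-0.066, -3.136, 0.005]
ft_force: [0.7, -0.6, -0.5]
opening: 0.353
grasp_force: 59.2
```

Emit:
{"op": "jog_arm", "data": {
  "xyz": [
    [0,0,40],
    [0,0,80],
    [0,0,120],
    [0,0,160],
    [0,-20,195],
    [0,-55,205],
    [0,-95,205],
    [0,-135,205],
    [0,-175,205],
    [0,-215,205]
  ],
  "turn": [0,0,0,0,0,0,0,0,0,0],
  "fingers": [1,1,1,1,1,1,1,1,1,1]
}}

```text
clock: 39.5
ee_pos: [0.5618, 0.0876, 0.2518]
ee_rot: [0.065, 3.14, 0.0]
ft_force: [0.9, -0.6, -0.4]
opening: 0.354
grasp_force: 59.3
```

Emit:
{"op": "jog_arm", "data": {
  "xyz": [
    [0,-40,0],
    [0,-80,0],
    [0,-120,0],
    [0,-160,0],
    [0,-200,0],
    [0,-240,0],
    [0,-280,0],
    [0,-320,0],
    [0,-343,0],
    [0,-343,-20]
  ],
  "turn": [0,0,0,0,0,0,0,0,0,0],
  "fingers": [1,1,1,1,1,1,1,1,1,1]
}}

```text
clock: 40.33
ee_pos: [0.5636, -0.2598, 0.2346]
ee_rot: [0.074, 3.135, -0.007]
ft_force: [-0.2, 0.9, -0.1]
opening: 0.349
grasp_force: 59.4
```

Emit:
{"op": "jog_arm", "data": {
  "xyz": [
    [0,0,-40],
    [0,0,-80],
    [0,0,-95],
    [0,0,-95],
    [0,0,-95],
    [0,0,-95],
    [0,0,-60],
    [0,0,-20],
    [0,0,20],
    [0,30,30]
  ],
  "turn": [0,0,0,0,0,0,0,0,0,0],
  "fingers": [1,1,1,0.4,0.4,0.4,0.4,0.4,0.4,0.4]
}}

```text
clock: 41.17
ee_pos: [0.5658, -0.2287, 0.2707]
ee_rot: [0.073, 3.128, -0.011]
ft_force: [1.0, -0.1, 1.1]
opening: 0.599
grasp_force: 0.0
```

Emit:
{"op": "jog_arm", "data": {
  "xyz": [
    [-5,40,0],
    [-10,80,0],
    [-15,120,0],
    [-20,160,0],
    [-25,200,0],
    [-30,240,0],
    [-35,280,0],
    [-40,320,0],
    [-45,340,0],
    [-50,340,0]
  ],
  "turn": [0,0,0,0,0,0,0,0,0,0],
  "fingers": [0.25,0.25,0.25,0.25,0.25,0.25,0.25,0.25,0.25,0.25]
}}

```text
clock: 42.0
ee_pos: [0.5128, 0.1205, 0.2638]
ee_rot: [0.058, 3.137, 0.004]
ft_force: [0.9, 0.2, 0.2]
opening: 0.753
grasp_force: 0.0
```

```bash
sed -i 's/^for n,z in.*/for n,z in[("powder_pot",.022),("syringe",.009)]:/; s/\["side","top"\]/["side"]/; s/imaging.camera("top");//' lk.py; python3 lk.py
```

```text
[0.512 0.118 0.264] 42.05
powder_pot side 0.75 [0.468 0.293] 
powder_pot side 0.27 [0.674 0.027] 
syringe side 0.50 [0.532 0.376] [[0.59, 0.375], [0.596, 0.355], [0.49, 0.367], [0.487, 0.386]]
```

The powder pot has been knocked aside. I'll recheck where it is.

```bash
python3 - <<'E'
from h import *
np.set_printoptions(precision=3,suppress=True)
t=save("top","top11");s=save("side","side11")
for c in("top","side"):
    for d in models.cut_out("powder_pot",c)[:2]:
        v,u=np.nonzero(d["pixels"]);print(c,"%.2f"%d["confidence"],d["rect"],atz(c,(v.mean(),u.mean()),.026)[:2])
    for d in models.mark_of("powder_pot",c)[:2]:print(" mark",c,"%.2f"%d["confidence"],d["position"],atz(c,d["position"],.004)[:2])
a=cv2.resize(s[230:310,170:280,::-1],(550,400));b=cv2.resize(t[165:225,145:228,::-1],(550,400))
cv2.imwrite("pics/c11.png",cv2.resize(np.vstack([a,b]),(412,600)))
E
```

```text
mark top 0.60 [214.3, 177.1] [0.472 0.3  ]
side 0.55 [228.9, 261.7, 10.0, 23.3] [0.47  0.291]
 mark side 0.71 [277.4, 233.7] [0.477 0.28 ]
 mark side 0.70 [295.7, 218.9] [0.479 0.366]
```

View pics/c11.png

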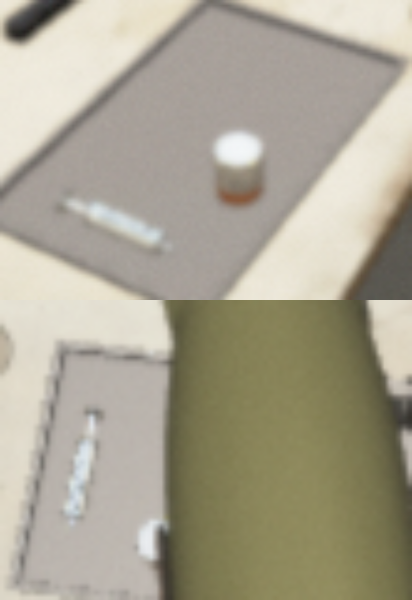

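The pot still stands upright, at (239,168) in the upper crop. The syringe hasn't moved.

```bash
python3 - <<'E'
from h import *
print(atz("side",(269.2,233.8),.048),atz("side",(274.8,233.8),.026),bot.observe()["ee_pos"])
E
```

```text
[0.46948443 0.28984838 0.048     ] [0.47013068 0.29060387 0.026     ] [0.51239564 0.11521902 0.26113224]
```

Emit:
{"op": "jog_arm", "data": {
  "xyz": [
    [-10,40,0],
    [-20,80,0],
    [-30,120,-20],
    [-42,155,-50],
    [-42,175,-85],
    [-42,175,-120],
    [-42,175,-150],
    [-42,175,-150],
    [-42,175,-180],
    [-42,175,-210]
  ],
  "turn": [0,0,0,0,0,0,0,0,0,0],
  "fingers": [0.25,0.25,0.25,0.25,0.25,0.25,0.25,0.25,0.25,0.25]
}}

```text
clock: 43.28
ee_pos: [0.4727, 0.292, 0.0531]
ee_rot: [0.068, 3.137, 0.004]
ft_force: [-0.6, 0.2, -0.1]
opening: 0.752
grasp_force: 0.0
```

Emit:
{"op": "jog_arm", "data": {
  "xyz": [
    [0,0,-20],
    [0,0,-40],
    [0,0,-53],
    [0,0,-58],
    [0,0,-58],
    [0,0,-58],
    [0,0,-58],
    [0,0,-58],
    [0,0,-58],
    [0,0,-58]
  ],
  "turn": [0,0,0,0,0,0,0,0,0,0],
  "fingers": [0.25,0.25,0.25,0.25,0.25,1,1,1,1,1]
}}

```text
clock: 44.12
ee_pos: [0.4716, 0.292, -0.005]
ee_rot: [0.067, 3.138, 0.002]
ft_force: [-0.4, -1.2, 5.7]
opening: 0.425
grasp_force: 60.2
```

Emit:
{"op": "jog_arm", "data": {
  "xyz": [
    [0,0,0],
    [0,0,10],
    [0,0,30],
    [0,0,65],
    [0,0,100],
    [0,0,135],
    [0,0,170],
    [0,0,205],
    [0,0,240],
    [0,0,255]
  ],
  "turn": [0,0,0,0,0,0,0,0,0,0],
  "fingers": [1,1,1,1,1,1,1,1,1,1]
}}

```text
clock: 44.95
ee_pos: [0.4715, 0.2921, 0.2546]
ee_rot: [0.066, 3.135, 0.006]
ft_force: [0.8, 0.0, -0.3]
opening: 0.424
grasp_force: 60.0
```

Pot held. I'll carry it to the bin.

Emit:
{"op": "jog_arm", "data": {
  "xyz": [
    [5,-35,5],
    [15,-75,5],
    [25,-113,5],
    [35,-151,5],
    [45,-189,5],
    [55,-227,5],
    [65,-265,5],
    [75,-303,5],
    [85,-341,5],
    [95,-379,5]
  ],
  "turn": [0,0,0,0,0,0,0,0,0,0],
  "fingers": [1,1,1,1,1,1,1,1,1,1]
}}

```text
clock: 45.78
ee_pos: [0.565, -0.0898, 0.2546]
ee_rot: [0.067, 3.139, -0.0]
ft_force: [0.8, -0.2, 0.0]
opening: 0.423
grasp_force: 60.1
```

Emit:
{"op": "jog_arm", "data": {
  "xyz": [
    [3,-40,0],
    [6,-80,0],
    [9,-120,0],
    [10,-155,0],
    [10,-162,-20],
    [10,-162,-60],
    [10,-162,-100],
    [10,-162,-120],
    [10,-162,-120],
    [10,-162,-120]
  ],
  "turn": [0,0,0,0,0,0,0,0,0,0],
  "fingers": [1,1,1,1,1,1,1,1,0.3,0.3]
}}

```text
clock: 46.62
ee_pos: [0.5743, -0.2496, 0.1334]
ee_rot: [-0.066, -3.139, -0.001]
ft_force: [1.0, 0.0, 0.7]
opening: 0.688
grasp_force: 0.0
```

Emit:
{"op": "jog_arm", "data": {
  "xyz": [
    [0,0,0],
    [0,0,0],
    [0,0,40],
    [0,0,80],
    [0,0,115],
    [0,10,125],
    [0,45,125],
    [0,85,125],
    [0,125,125],
    [0,165,125]
  ],
  "turn": [0,0,0,0,0,0,0,0,0,0],
  "fingers": [0.3,0.3,0.3,0.3,0.3,0.3,0.3,0.3,0.3,0.3]
}}

```text
clock: 47.45
ee_pos: [0.5756, -0.0834, 0.2602]
ee_rot: [0.068, 3.137, -0.0]
ft_force: [0.4, 0.2, -0.1]
opening: 0.704
grasp_force: 0.0
```

```bash
python3 lk.py
```

```text
[ 0.576 -0.076  0.26 ] 47.5
syringe side 0.60 [0.537 0.376] [[0.593, 0.382], [0.6, 0.361], [0.493, 0.364], [0.488, 0.385]]
```

Emit:
{"op": "jog_arm", "data": {
  "xyz": [
    [-4,40,0],
    [-8,80,0],
    [-12,120,0],
    [-16,160,0],
    [-20,200,0],
    [-24,240,0],
    [-28,280,0],
    [-32,320,0],
    [-36,360,0],
    [-40,400,0]
  ],
  "turn": [0,0,0,0,0,0,0,0,0,0],
  "fingers": [0.5,0.5,0.5,0.5,0.5,0.5,0.5,0.5,0.5,0.5]
}}

```text
clock: 48.43
ee_pos: [0.5358, 0.3164, 0.2595]
ee_rot: [0.068, 3.138, 0.001]
ft_force: [1.7, -0.3, 0.7]
opening: 0.496
grasp_force: 0.0
```

Emit:
{"op": "jog_arm", "data": {
  "xyz": [
    [0,35,0],
    [0,60,-20],
    [0,60,-55],
    [0,60,-90],
    [0,60,-125],
    [0,60,-160],
    [0,60,-195],
    [0,60,-215],
    [0,60,-215],
    [0,60,-215]
  ],
  "turn": [0,0,0,0,0,0,0,0,0,0],
  "fingers": [0.5,0.5,0.5,0.5,0.5,0.5,0.5,0.5,0.5,0.5]
}}

```text
clock: 49.27
ee_pos: [0.5355, 0.3743, 0.043]
ee_rot: [-0.068, -3.14, 0.001]
ft_force: [0.5, 0.7, 0.7]
opening: 0.502
grasp_force: 0.0
```

```bash
python3 - <<'E'
from h import *
s=save("side","side12")
o=bot.observe();print(o["ee_pos"],o["opening"],proj("side",o["ee_pos"]+[0,0,.025]))
a=cv2.resize(s[220:310,160:270,::-1],(733,600),interpolation=cv2.INTER_CUBIC);cv2.imwrite("pics/s12.png",a)
E
```

```text
[0.5365494  0.37523167 0.04464569] 0.49964632338880405 [274.91761515 198.68115179]
```

View pics/s12.png

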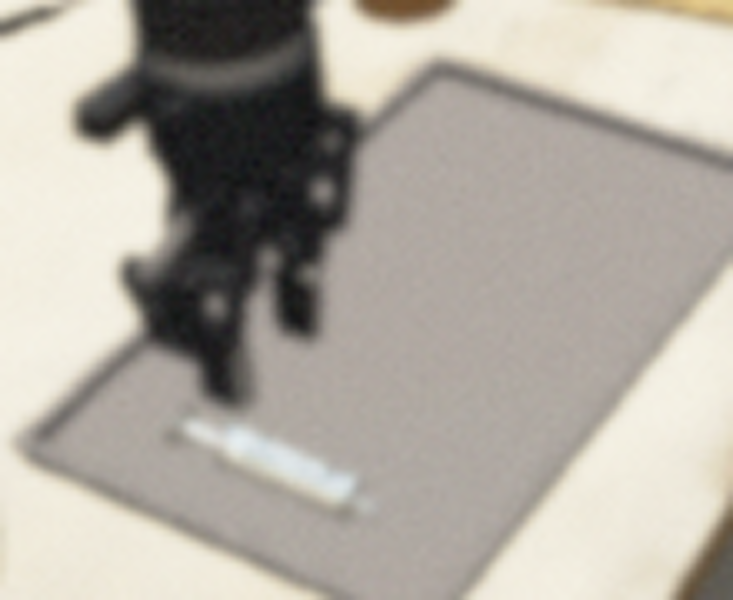

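The tips at (230,400) and (300,330) centre on the syringe at (270,465). I'll go down and grip.

Emit:
{"op": "jog_arm", "data": {
  "xyz": [
    [0,0,-15],
    [0,0,-30],
    [0,0,-42],
    [0,0,-48],
    [0,0,-52],
    [0,0,-55],
    [0,0,-57],
    [0,0,-57],
    [0,0,-57],
    [0,0,-57]
  ],
  "turn": [0,0,0,0,0,0,0,0,0,0],
  "fingers": [0.5,0.5,0.5,0.5,0.5,0.5,0.5,0.5,0.5,0.5]
}}

```text
clock: 50.15
ee_pos: [0.5354, 0.3754, -0.0135]
ee_rot: [0.066, 3.14, 0.001]
ft_force: [-0.7, 1.1, -0.5]
opening: 0.496
grasp_force: 0.0
```

Emit:
{"op": "jog_arm", "data": {
  "xyz": [
    [0,0,0],
    [0,0,0],
    [0,0,0],
    [0,0,0],
    [0,0,0],
    [0,0,0],
    [0,0,0],
    [0,0,0],
    [0,0,10],
    [0,0,30]
  ],
  "turn": [0,0,0,0,0,0,0,0,0,0],
  "fingers": [1,1,1,1,1,1,1,1,1,1]
}}

```text
clock: 50.98
ee_pos: [0.5328, 0.3735, 0.0138]
ee_rot: [-0.066, -3.136, 0.005]
ft_force: [-0.1, 0.4, -0.5]
opening: 0.194
grasp_force: 59.3
```

Syringe gripped. I'll carry it over.

Emit:
{"op": "jog_arm", "data": {
  "xyz": [
    [0,0,30],
    [0,0,65],
    [0,0,100],
    [0,0,135],
    [0,0,170],
    [0,0,205],
    [0,0,235],
    [3,-25,240],
    [6,-60,240],
    [9,-95,240]
  ],
  "turn": [0,0,0,0,0,0,0,0,0,0],
  "fingers": [1,1,1,1,1,1,1,1,1,1]
}}

```text
clock: 51.82
ee_pos: [0.5441, 0.2799, 0.2572]
ee_rot: [0.063, 3.139, 0.001]
ft_force: [1.2, 0.3, -0.3]
opening: 0.192
grasp_force: 59.2
```

Emit:
{"op": "jog_arm", "data": {
  "xyz": [
    [3,-38,0],
    [6,-76,0],
    [9,-114,0],
    [12,-152,0],
    [15,-190,0],
    [18,-228,0],
    [21,-266,0],
    [24,-304,0],
    [27,-342,0],
    [30,-380,0]
  ],
  "turn": [0,0,0,0,0,0,0,0,0,0],
  "fingers": [1,1,1,1,1,1,1,1,1,1]
}}

```text
clock: 52.65
ee_pos: [0.5735, -0.1017, 0.2564]
ee_rot: [-0.066, -3.141, -0.0]
ft_force: [0.8, 0.3, 0.2]
opening: 0.19
grasp_force: 59.2
```

Emit:
{"op": "jog_arm", "data": {
  "xyz": [
    [0,-40,0],
    [0,-80,0],
    [0,-120,0],
    [0,-147,0],
    [0,-147,0],
    [0,-147,-30],
    [0,-147,-65],
    [0,-147,-95],
    [0,-147,-95],
    [0,-147,-95]
  ],
  "turn": [0,0,0,0,0,0,0,0,0,0],
  "fingers": [1,1,1,1,1,1,1,1,1,1]
}}

```text
clock: 53.48
ee_pos: [0.5724, -0.2457, 0.16]
ee_rot: [-0.066, -3.137, -0.003]
ft_force: [0.2, 0.4, 0.8]
opening: 0.193
grasp_force: 59.2
```

Emit:
{"op": "jog_arm", "data": {
  "xyz": [
    [0,0,0],
    [0,0,0],
    [0,0,0],
    [0,0,0],
    [0,0,40],
    [0,0,80],
    [0,0,110],
    [-30,0,110],
    [-65,10,110],
    [-100,25,110]
  ],
  "turn": [0,0,0,0,0,0,0,0,0,0],
  "fingers": [0.5,0.5,0.5,0.5,0.5,0.5,0.5,0.5,0.5,0.5]
}}

```text
clock: 54.32
ee_pos: [0.4741, -0.2227, 0.2722]
ee_rot: [0.067, 3.138, -0.002]
ft_force: [0.1, -0.8, 1.1]
opening: 0.5
grasp_force: 0.0
```

```bash
python3 - <<'E'
from h import *
s=save("side","side13");t=save("top","top13")
o=bot.observe();print(o["ee_pos"],o["clock"])
a=cv2.resize(s[90:310,150:340,::-1],(400,463));b=cv2.resize(t[130:250,140:340,::-1],(400,240))
c=np.zeros((463,800,3),np.uint8);c[:,:400]=a;c[:240,400:]=b;cv2.imwrite("pics/c13.png",c)
E
```

```text
[ 0.46870581 -0.21972008  0.2715881 ] 54.4167
```

View pics/c13.png

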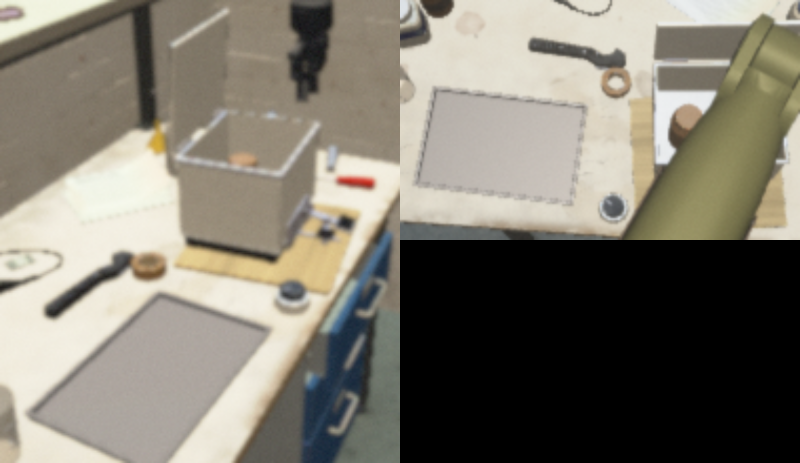

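The tray is empty and the bystanders are in place. Now the catch tab, at about (0.401, -0.159).

Emit:
{"op": "jog_arm", "data": {
  "xyz": [
    [-20,15,0],
    [-45,35,0],
    [-72,55,0],
    [-72,62,0],
    [-72,62,-30],
    [-72,62,-65],
    [-72,62,-100],
    [-72,62,-135],
    [-72,62,-165],
    [-72,62,-165]
  ],
  "turn": [0,0,0,0,0,0,0,0,0,0],
  "fingers": [1,1,1,1,1,1,1,1,1,1]
}}

```text
clock: 55.25
ee_pos: [0.3991, -0.1585, 0.1017]
ee_rot: [-0.066, -3.134, -0.004]
ft_force: [-1.7, 0.7, -0.9]
opening: 0.001
grasp_force: 0.0
```

```bash
python3 - <<'E'
from h import *
s=save("side","side14");o=bot.observe();print(o["ee_pos"],o["ft_force"])
X=o["ee_pos"]
print("tip px pred",proj("side",X+[0,0,.025]),"below at tab height",proj("side",[X[0],X[1],.069]))
for d in models.mark_of("catch_tab","side")[:2]:print(d, atz("side",d["position"],.069))
g=s.mean(2)[170:215,290:325].astype(int)
for r in g[::2]:print(" ".join("%3d"%v for v in r))
E
```

```text
[ 0.40051504 -0.1591068   0.10441446] [-0.71405072  0.47014995 -0.0018898 ]
tip px pred [186.00040844 305.83042622] below at tab height [199.58870941 304.94965207]
{'position': [198.9, 306.5], 'confidence': 0.56} [ 0.39676291 -0.16670137  0.069     ]
{'position': [156.7, 268.3], 'confidence': 0.53} [ 0.70209947 -0.47925266  0.069     ]
120 119 117 120 119 121 120 119 113 114 134 148 142 112  83  54  36  31  25  29  27  38  74 132 197 229 236 237 236 236 236 237 235 235 236
121 121 118 120 122 122 120 111  91  74  71  85  81  67  57  48  46  38  34  28  29  50  97 160 210 225 228 230 230 231 230 233 232 232 232
119 120 122 119 120 119 121 115 106  79  56  45  44  37  31  29  28  25  27  30  44  58  89 120 141 151 150 154 156 158 160 165 166 174 180
121 119 119 120 122 119 120 119 120 112  92  64  42  42  28  28  27  31  30  41  62  79  87  89  89  87  84  93  92  96  99  98  96  94 100
122 119 119 119 123 120 122 121 133 152 157 136 109  80  55  37  31  37  52  96 144 178 187 181 165 150 135 127 122 119 119 110 104  96  88
124 118 122 121 120 119 121 123 140 176 206 214 205 167 108  5
[... 1757 characters left out ...]

175 184 185 186 184 183 182 180 175 178 180 176 172 165 160 173 175 186 181 186 184 180 182 184 189 202 221 233 234 232 231 229 214 179 131
184 185 186 184 185 183 180 179 176 176 183 182 181 180 180 180 187 188 186 184 185 182 186 189 201 219 232 233 232 229 221 203 163 121  90
186 184 184 185 183 180 177 178 181 182 185 183 183 182 185 184 186 188 184 185 183 185 185 192 209 227 231 231 227 216 197 153 109  85  83
185 184 184 183 182 182 179 180 183 184 187 183 182 183 185 189 189 188 185 185 186 188 193 210 224 229 226 222 211 186 139 101  86  88  91
183 184 182 182 181 181 184 184 186 186 185 183 184 187 187 190 190 188 184 187 187 190 206 222 229 228 222 209 178 134  95  86  88  96 100
```

The tip at (row 187, col 306) is right above the tab at (201, 304). I'll press it.

Emit:
{"op": "jog_arm", "data": {
  "xyz": [
    [0,1,-20],
    [0,1,-40],
    [0,1,-52],
    [0,1,-58],
    [0,1,-63],
    [0,1,-68],
    [0,1,-73],
    [0,1,-77],
    [0,1,-79],
    [0,1,-79]
  ],
  "turn": [0,0,0,0,0,0,0,0,0,0],
  "fingers": [1,1,1,1,1,1,1,1,1,1]
}}

```text
clock: 56.18
ee_pos: [0.4032, -0.155, 0.0282]
ee_rot: [0.063, 3.139, 0.013]
ft_force: [-1.5, 16.1, 10.6]
opening: 0.003
grasp_force: 7.5
```

Emit:
{"op": "jog_arm", "data": {
  "xyz": [
    [0,0,0],
    [0,0,0],
    [0,0,0],
    [0,0,0],
    [0,0,0],
    [0,0,0],
    [0,0,0],
    [0,0,0],
    [0,0,0],
    [0,0,0]
  ],
  "turn": [0,0,0,0,0,0,0,0,0,0],
  "fingers": [1,1,1,1,1,1,1,1,1,1]
}}

```text
clock: 57.02
ee_pos: [0.4032, -0.1551, 0.0286]
ee_rot: [0.064, 3.138, 0.013]
ft_force: [-1.0, 13.8, 9.8]
opening: -0.003
grasp_force: 7.0
```

```bash
python3 - <<'E'
from h import *
s=save("side","side15").astype(int);o=save("side","z") if 0 else None
a=cv2.imread("pics/side14.png")[:,:,::-1].astype(int);f=cv2.imread("pics/side0.png")[:,:,::-1].astype(int);n=cv2.imread("pics/side15.png")[:,:,::-1].astype(int)
R=(slice(130,345),slice(350,480))
print("diff to open",abs(n-a)[R].mean(),"diff to shut",abs(n-f)[R].mean())
E
```

```text
diff to open 20.149564698867025 diff to shut 16.861943947525344
```

Emit:
{"op": "jog_arm", "data": {
  "xyz": [
    [0,3,5],
    [0,3,15],
    [0,3,30],
    [0,3,60],
    [0,3,100],
    [0,3,140],
    [0,3,160],
    [0,3,160],
    [0,3,160],
    [0,3,160]
  ],
  "turn": [0,0,0,0,0,0,0,0,0,0],
  "fingers": [1,1,1,1,1,1,1,1,1,1]
}}

```text
clock: 57.9
ee_pos: [0.4021, -0.1559, 0.1871]
ee_rot: [0.066, 3.14, -0.001]
ft_force: [0.8, -0.1, -1.1]
opening: -0.002
grasp_force: 0.0
```

```bash
cat > chk.py <<'E'
from h import *
import sys
k=sys.argv[1]
save("side","side"+k)
L=lambda i:cv2.imread(f"pics/side{i}.png").astype(int)
n=L(k)
R=(slice(130,235),slice(350,450))   # standing-lid area, 800x600
print(k,"lid area: to open",abs(n-L(13))[R].mean().round(1),"to shut",abs(n-L(0))[R].mean().round(1))
Q=(slice(285,335),slice(462,512))   # lever/catch area
print("lever area: to held",abs(n-L(13))[Q].mean().round(1),"to up",abs(n-L(0))[Q].mean().round(1))
for d in models.cut_out("bin_lid","side")[:2]:print("lid",d["confidence"],d["rect"])
print(bot.observe()["ft_force"],bot.observe()["clock"])
E
python3 chk.py 16
```

```text
16 lid area: to open 12.8 to shut 3.4
lever area: to held 15.3 to up 4.4
lid 0.96 [232.3, 145.3, 66.4, 28.7]
[ 0.46388179  0.23102426 -0.96039851] 58.0
```

Emit:
{"op": "jog_arm", "data": {
  "xyz": [
    [0,0,20],
    [0,10,40],
    [0,40,60],
    [0,75,60],
    [0,110,60],
    [0,145,60],
    [0,180,60],
    [0,200,60],
    [0,200,60],
    [0,200,60]
  ],
  "turn": [0,0,0,0,0,0,0,0,0,0],
  "fingers": [1,1,1,1,1,1,1,1,1,1]
}}

```text
clock: 58.83
ee_pos: [0.4013, 0.0448, 0.2459]
ee_rot: [-0.062, -3.139, 0.001]
ft_force: [-0.4, 0.1, -1.4]
opening: 0.001
grasp_force: 0.0
```

```bash
python3 chk.py 17; python3 - <<'E'
from h import *
g=lambda i:cv2.cvtColor(cv2.imread(f"pics/side{i}.png"),cv2.COLOR_BGR2GRAY)
a,b=g(0),g(17)
for n,(x,y,w,h) in {"lid front-left corner":(400,255,60,55),"rear edge":(375,210,50,45),"pad":(475,280,40,30),"tab":(462,300,36,28),"body":(372,280,60,45)}.items():
    r=cv2.matchTemplate(b[y-15:y+h+15,x-15:x+w+15],a[y:y+h,x:x+w],cv2.TM_CCOEFF_NORMED);_,m,_,p=cv2.minMaxLoc(r);print(n,round(m,3),p[0]-15,p[1]-15)
E
```

```text
17 lid area: to open 26.3 to shut 15.3
lever area: to held 19.7 to up 2.0
lid 0.7 [233.0, 143.0, 50.9, 30.7]
[-0.5292897  -0.20317623  0.2597347 ] 58.9333
lid front-left corner 0.871 -12 -1
rear edge 1.0 0 0
pad 1.0 0 0
tab 0.999 0 0
body 0.991 0 0
```

The lever pad, catch tab and lid rear edge match the starting picture to the pixel, so the lid is shut and the lever is up.

```bash
python3 -c "
from workcell import bot
print(bot.hand_in())"
```

```text
the job is handed in; nothing more can be done
None
```

The job is handed in: all seven tray items are in the bin, the catch was released, and the lid and lever match their starting positions in the last side picture; the judge returned no verdict.

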